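Set up the bench extractor for priming pipe tees

TASK

Get the bench extractor ready for priming the threads: swing its hinged wing screen out to its stop and tap the hardwood wedge under the screen's lower edge, thin end first, until it jams the screen there. Lay every pipe tee (the three-armed fittings; leave the elbows and everything else alone) flat on the grille with none touching another, slide the damper grip to the long mark on its scale, and when all that is done press the starter plunger fully down and let it come back up.

Things in the scene. Friction and masses are not known exactly. Their poses are not given: they have to be found in the camera images.
- extractor: the bench extractor, a fixed grey sheet-steel box, turned a little differently each time. Origin: under the middle of its foot, on the bench; x away from the robot, y left, z up. In this frame (mm): control ledge at the front, x -145 to -75, y -170 to 170, top z 55; grille behind it; side screen on the right (y -176 to -170, top z 100); back screen (x 126 to 134, top z 120), fan housing behind
- grille (a point): the middle of the top face of the grille, the slatted plate where the tees go; axes as the extractor's. The plate reaches 94 mm either way in x and 163 mm in y, is 70 mm above the bench and has a rim 13 mm high round it
- wing: the wing screen, a grey steel panel 16 mm thick on a vertical hinge at the extractor's back left corner (x 120, y 187 mm in its frame). Origin: on the hinge axis at bench height. The panel runs along its own -x from 10 to 170 mm off the axis, mid-plane through the axis; lower edge 18 mm and top 125 mm above the bench. The lift-off hinge lets it rise 4 mm; it weighs 0.8 kg
- wing_end (a point): top edge of the wing at its free end, 170 mm from the hinge axis; axes as the wing's. Folded, the wing lies along the extractor's left side (axes parallel); it swings out clockwise seen from above, 90 degrees, to a stop, then in line with the back screen. It starts 25 to 55 degrees out, stays where left, and about 1 N moves it; closed fingers can push it from the box's side
- wedge: a hardwood wedge 180 mm long, 45 mm wide, flat underneath, 34 mm thick at the heel, tapering evenly to 6 mm at the thin end; 0.11 kg. Origin: middle of its underside; x to the thin end, z up. It starts on the bench left of the extractor. It goes flat on the bench, square to the screen, under the middle of the screen from the side facing robot and box. Take it about 60 mm behind its middle
- wedge_tip (a point): the thin end of the wedge, on its underside. The slope meets the wing's lower edge when this is 77 mm past the screen's near face; from there it takes 8 to 20 N to drive it on, lifting the wing 1 mm for each 6.4 mm; 8 to 20 mm farther it carries the wing and stays jammed by friction
- tee1: one of two to four pipe tees (None: absent). Black iron, 0.35 kg: a straight run 80 mm long with a 40 mm branch at right angles from its middle; arms 36 mm thick with 42 mm bands, 14 mm wide, at the mouths. Origin: where the axes of run and branch cross; x along the run, y out along the branch. Starts flat on the bench, origin 21 mm up. Easily taken across the branch, 30 mm out
- tee2: one of two to four pipe tees (None: absent). Black iron, 0.35 kg: a straight run 80 mm long with a 40 mm branch at right angles from its middle; arms 36 mm thick with 42 mm bands, 14 mm wide, at the mouths. Origin: where the axes of run and branch cross; x along the run, y out along the branch. Starts flat on the bench, origin 21 mm up. Easily taken across the branch, 30 mm out
- tee3: one of two to four pipe tees (None: absent). Black iron, 0.35 kg: a straight run 80 mm long with a 40 mm branch at right angles from its middle; arms 36 mm thick with 42 mm bands, 14 mm wide, at the mouths. Origin: where the axes of run and branch cross; x along the run, y out along the branch. Starts flat on the bench, origin 21 mm up. Easily taken across the branch, 30 mm out
- tee4: one of two to four pipe tees (None: absent). Black iron, 0.35 kg: a straight run 80 mm long with a 40 mm branch at right angles from its middle; arms 36 mm thick with 42 mm bands, 14 mm wide, at the mouths. Origin: where the axes of run and branch cross; x along the run, y out along the branch. Starts flat on the bench, origin 21 mm up. Easily taken across the branch, 30 mm out
- damper (a joint): position of the damper grip along its track on the left half of the ledge, in m: 0 at the right (-y) end, growing towards the extractor's +y (left), 0.12 at the left end; the long mark is at 0.09, allowed 7 mm either way. It stays where it is left; moving it takes about 1.5 N
- damper_top (a point): the middle of the top of the damper grip, a black block 28 mm (x) by 20 mm (y, along the travel) and 40 mm high above its 14 mm high track; axes as the extractor's
- damper_mark (a point): the long thick black mark of the damper scale, on the ledge beside the track on the robot's side; the grip is set when its middle has the same y in the extractor's frame
- starter (a joint): travel of the starter plunger in m: 0 up, 0.014 fully down at its stop (more than 0.0125 counts as fully down). A spring returns it; it takes about 2 N to start and 8 N at the stop
- starter_top (a point): the middle of the top of the starter plunger's black mushroom head (48 mm in diameter), 117 mm above the bench when up, on the right half of the ledge; presses straight down
- elbow1: a black iron elbow (two arms only), to be left alone; origin where the axes of its arms cross, arms 38 mm long along its x and y, 42 mm across the bands
- elbow2: another black iron elbow like it, to be left alone
- tape_measure: a yellow tape measure, 75 x 50 x 66 mm, to be left alone
- pipe_wrench: a red-handled pipe wrench 290 mm long, to be left alone
- seal_spool: a white spool of thread seal, 60 mm across, 30 mm high, to be left alone
- primer_tin: a round tin of primer, 68 mm across, 100 mm high, to be left alone
Mind the look-alikes: they are no part of the job. What is shaped like the tee3 but blue is not meant.

How it is judged:
By the outcome, as a careful person would: the job done as asked, in the order asked, and still so for the second after the job is handed in, with the robot touching nothing.
Of tee1, tee2, tee3, tee4 only 2 to 4 are there at a start; the rules pass over those that are not, and their reading is None.
At some moment in a run one of tee1, tee2, tee3, tee4 may be knocked a few centimetres aside while the robot is not near it.
Once in a run the grip may slacken for a moment while it holds something.
It also fails if it takes over 210 s, if anything falls off the work surface, if the arm or the gripper's body presses on something with over 40 N, if the wrist force passes 120 N, or if a joint passes its speed limit or range.

ROBOT

A 7-joint arm with a two-finger parallel gripper is mounted at the origin on the work surface. World frame = base frame: x ahead of the robot, y to its left, z up, the work surface at z = 0. Lengths are in m, angles in rad, forces in N, time in s.
With the tool pointing down it reaches from about 0.425 to 0.925 m from the base axis. Payload 6.8 kg.
Tool frame: the origin (TCP) lies on the centre line of the jaws, within the pads' length; the fingertips stand 19 mm ahead of it and the grasp point (between the pads) is the TCP; z points along the fingers, y is the line along which they close (so a half turn about z gives the same grasp; the last joint's range is limited). The gripper opens to 85 mm and grips with 20 to 120 N. Pads are 22 mm wide; open, the fingers measure 114 mm over their backs; the gripper's body (76 mm by 85 mm) begins 54 mm behind the grasp point. The pads swing forward as they close: fully open they stand 13 mm farther back than shut.
Start: joints at [1.048, 0.477, 0.022, 1.555, -0.011, 1.109, -0.083], TCP at [0.272, -0.618, 0.25] pointing down, gripper open.
Joint ranges: [-2.96, 2.96], [-0.34, 2.1], [-1.41, 1.46], [0.24, 2.44], [-1.37, 4.51], [0.17, 1.92], [-2.96, 2.96]. Speed limits (rad/s): [2.39, 2.39, 3.14, 3.14, 3.14, 3.14, 3.14].

INTERFACE

Orientations are given as a rotation vector (axis times angle).
In Python, from bench import r gives the robot as it stands. The module is installed in compiled form; this text tells all that it offers.
- The arm moves only by the tool arm_command, never from a script. Its argument "rows" is a list of rows, each an object of numbers: "fingers": the opening, from -1 (shut) to 1 (fully open); "x", "y", "z": the shift along the tool's x, y, z in m; "ax", "ay", "az": the turn, a rotation vector about the tool's x, y, z in degrees. In form: [{"fingers": .., "x": .., "y": .., "z": .., "ax": .., "ay": .., "az": ..}, ...]. A call has 1 to 10 rows; each row shifts and turns the commanded pose from where the row before left it, along the tool's axes as they then stand; what a row does not reach is not made up. A row lasts 1/12 s, in which the tool goes at most 41.7 mm and 7.16 degrees, less where a joint would pass 70% of its speed; a pose out of reach is approached as far as the arm can. A call is refused whole if a number of a shift passes 0.0417 or a number of a turn 7.16, either way. A call with a gripper value outside its range is refused whole. The fingers move at their own pace and stop on an object; "grip_force" is the grip in N (left out, the last holds). Time passes only in rows, so rows that do not move let the fingers close. It gives the time, the measured TCP pose, the force, the opening and the grip force at its end, in the units of the state.
- r.get_obs(): the state, without advancing time (a new reading comes with each control period).
- r.grab_frame(name): name is "side" or "top" or "wrist"; returns a dict with "frame" (400x640x3 uint8, red, green, blue), "depth" (400x640 float32, m along the optical axis (not along the pixel's ray), 0 where there is no reading), "K" (3x3 intrinsics, pixels), "world_from_camera" (4x4, takes a point from camera to world coordinates). Camera axes: x right, y down, z forward; pixel columns grow to the right and rows downward; lengths in m; the calibration is good to about 2 mm. A picture is of the moment at which its call begins.
- r.hand_in(): hands the job in; it is judged then, once.
The state is a dict: "clock": time; "joints": joint angles; "qvel": joint speeds; "tau": joint torques, N m; "tcp_pos": TCP position; "orientation": TCP orientation; "contact_force": force on the tool from outside, world axes, zero at the start; "moment": the same for the moment, N m; "grip_width": finger opening in m; "gripper_force": force on a finger pad.
Only numpy, scipy, OpenCV 4.12 (cv2) and the standard library are available. Lean on these libraries where they do the work, as an engineer would, in place of code of your own. Each camera call takes 0.05 s, during which the arm holds its last target. There are 200 camera calls.

## Working session

There is one attempt and no reset: what is moved stays moved. The work goes in short steps, Python scripts to look and compute and a tool call to move; the robot and the scene stay as the last step left them, time stands still between calls to the robot, and variables do not carry over. Pictures are saved under pics/ and viewed, at most 14 in all, crops included, and the job is handed in when it is done.

Besides the shell and the picture viewer there is one more tool, called after "Emit:" as name(argument=value, ...) on one line, values as JSON. arm_command: Moves the arm, as the interface text tells. Its arguments: {"type":"object","properties":{"rows":{"type":"array"},"grip_force":{"type":"number"}},"required":["rows"]}

```bash
mkdir -p pics; cat > h.py <<'E'
from bench import r
import numpy as np, cv2
from scipy.spatial.transform import Rotation as R
def grab(n,save=None):
    g=r.grab_frame(n)
    if save: cv2.imwrite('pics/'+save+'.png',g['frame'][:,:,::-1])
    return g
def cloud(g):
    d=g['depth'];K=g['K'];v,u=np.mgrid[0:400,0:640]
    p=np.stack([(u-K[0,2])/K[0,0]*d,(v-K[1,2])/K[1,1]*d,d],-1)
    T=g['world_from_camera'];w=p@T[:3,:3].T+T[:3,3]; w[d==0]=np.nan
    return w
E
python3 - <<'E'
from h import *
for n in ['top','side']:
    g=grab(n,n+'0'); w=cloud(g); np.save(n+'0.npy',w); print(n,g['world_from_camera'].round(3).tolist(),g['K'][0,0])
    z=w[...,2]
o=r.get_obs();print({k:np.round(v,3).tolist() for k,v in o.items()}, R.from_rotvec(o['orientation']).as_matrix().round(3).tolist())
E
```

```text
top [[-0.016, -0.984, 0.179, 0.308], [-1.0, 0.017, 0.006, 0.133], [-0.009, -0.178, -0.984, 1.157], [0.0, 0.0, 0.0, 1.0]] 394.56412247245095
side [[-0.976, -0.176, 0.129, 0.301], [-0.217, 0.733, -0.644, 1.085], [0.019, -0.657, -0.754, 1.222], [0.0, 0.0, 0.0, 1.0]] 485.8032867510612
{'clock': 0.1, 'joints': [1.048, 0.478, 0.022, 1.556, -0.011, 1.109, -0.083], 'qvel': [-0.001, -0.003, -0.0, -0.003, 0.001, -0.0, 0.001], 'tau': [0.004, -59.776, 1.614, -28.195, 0.013, 0.005, 0.0], 'tcp_pos': [0.272, -0.617, 0.249], 'orientation': [-3.073, -0.647, 0.001], 'contact_force': [-0.471, -0.635, 0.333], 'moment': [-0.028, 0.013, 0.014], 'gripper_force': 0.0, 'grip_width': 0.086} [[0.915, 0.403, -0.001], [0.403, -0.915, 0.001], [-0.0, -0.002, -1.0]]
```

View pics/top0.png

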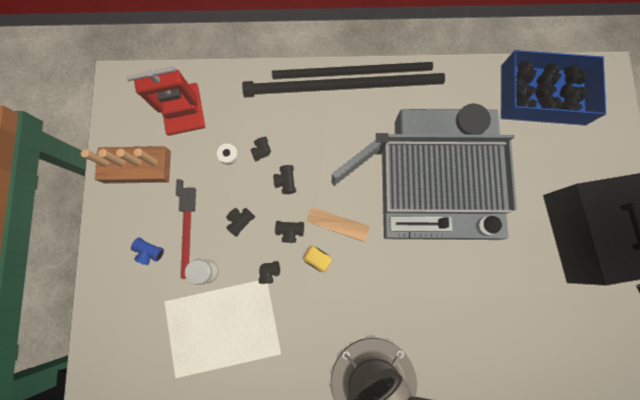

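View pics/side0.png

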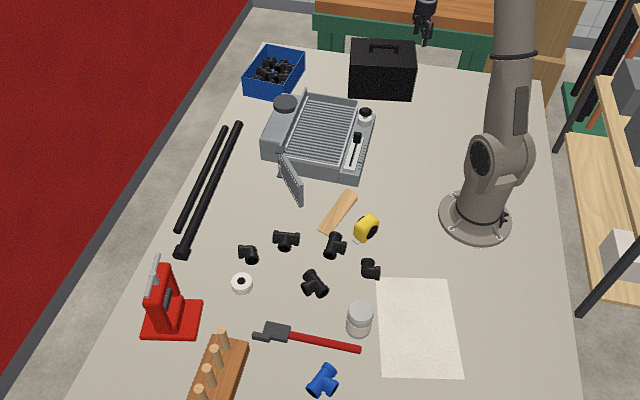

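The top view shows three black tees at about (286,179), (240,221) and (290,231). The elbows are at (261,149) and (269,271), and the blue decoy tee is at (147,250). The wedge is at (338,224), the wing's free end at (335,180), the damper grip at (443,223) and the starter at (490,225). The side view agrees.

```bash
cat > fit.py <<'E'
from h import *
from scipy.optimize import minimize
def tee(q):
    x,y=q[:,0],q[:,1]; h=np.zeros(len(q))
    def cyl(a,b,lo,hi,rad): # axis along a
        m=(a>=lo)&(a<=hi)&(abs(b)<rad); t=np.zeros(len(a)); t[m]=.021+np.sqrt(rad**2-b[m]**2); return t
    for a in [(x,y,-.04,.04,.018),(x,y,-.04,-.026,.021),(x,y,.026,.04,.021),(y,x,0,.04,.018),(y,x,.026,.04,.021)]: h=np.maximum(h,cyl(*a))
    return h
def wedge(q):
    return np.where((abs(q[:,0])<.09)&(abs(q[:,1])<.0225),.02-q[:,0]/.18*.028,0)
def box(q):
    x,y=q[:,0],q[:,1]; h=np.zeros(len(q))
    for x0,x1,y0,y1,z in [(-.145,-.075,-.17,.17,.055),(-.075,.126,-.17,.17,.07),(-.075,.126,-.176,-.17,.1),(.126,.134,-.176,.17,.12)]:
        h[(x>=x0)&(x<=x1)&(y>=y0)&(y<=y1)]=z
    return h
def fit(P,model,c,rad,yaws,clip=.015,base=0.):
    P=P[np.hypot(*(P[:,:2]-c[:2]).T)<rad]; s=.01
    def cost(v):
        a=v[2]*10; d=P[:,:2]-v[:2]; co,si=np.cos(a),np.sin(a)
        q=np.c_[d[:,0]*co+d[:,1]*si,-d[:,0]*si+d[:,1]*co]
        return np.minimum(abs(model(q)+base-P[:,2]),clip).mean()*1000
    best=None
    for y in yaws:
        v0=np.r_[c[:2],y/10]
        m=minimize(cost,v0,method='Nelder-Mead',options=dict(initial_simplex=v0+np.array([[0,0,0],[.015,0,0],[0,.015,0],[0,0,.03]]),xatol=1e-5,fatol=1e-4))
        if best is None or m.fun<best.fun: best=m
    return np.r_[best.x[:2],best.x[2]*10],best.fun
def pts(*ws): 
    P=np.concatenate([w.reshape(-1,3) for w in ws]); return P[np.isfinite(P[:,2])]
E
cat > m1.py <<'E'
from fit import *
t,s=np.load('top0.npy'),np.load('side0.npy')
Y=np.arange(-3,3.1,.5)
for n,(u,v),(u2,v2) in [('A',(286,179),(286,240)),('B',(240,221),(315,284)),('C',(290,231),(335,245)),('E1',(261,149),(248,253)),('E2',(269,271),(370,268))]:
    c=t[v,u]; print(n,c.round(3),s[v2,u2].round(3),[np.round(f,4).tolist() for f in (fit(pts(t),tee,c,.075,Y),fit(pts(s),tee,c,.075,Y))][:])
c=t[224,338];print('wedge',c.round(3),[fit(pts(w),wedge,c,.13,Y,.01) for w in (t,s)])
c=t[178,446]; print('box',c.round(3)); 
for w in (t,s): print(fit(pts(w),box,c,.25,[-.2,0,.2],.03))
for w in (t,s):
    P=pts(w); m=(P[:,2]>.112)&(P[:,2]<.13)&(np.hypot(*(P[:,:2]-t[157,360][:2]).T)<.13)
    p=P[m]; print('wing',len(p),t[157,360].round(3)); print(p[p[:,0].argmin()].round(3), p.mean(0).round(3), np.linalg.svd(p[:,:2]-p[:,:2].mean(0),full_matrices=False)[2][0])
for n,u,v in [('damper',443,223),('starter',490,225),('tape',318,259),('spool',227,153),('tin',200,271)]: print(n,t[v,u].round(3))
E
python3 m1.py
python3 - <<'E'
import cv2
a=cv2.imread('pics/top0.png')[90:300,200:530];b=cv2.imread('pics/top0.png')
cv2.imwrite('pics/crop0.png',cv2.resize(a,None,fx=2.4,fy=2.4,interpolation=cv2.INTER_CUBIC))
E
```

```text
Traceback (most recent call last):
  File "m1.py", line 5, in <module>
    c=t[v,u]; print(n,c.round(3),s[v2,u2].round(3),[np.round(f,4).tolist() for f in (fit(pts(t),tee,c,.075,Y),fit(pts(s),tee,c,.075,Y))][:])
                                                    ~~~~~~~~^^^^^
ValueError: setting an array element with a sequence. The requested array has an inhomogeneous shape after 1 dimensions. The detected shape was (2,) + inhomogeneous part.
```

View pics/crop0.png

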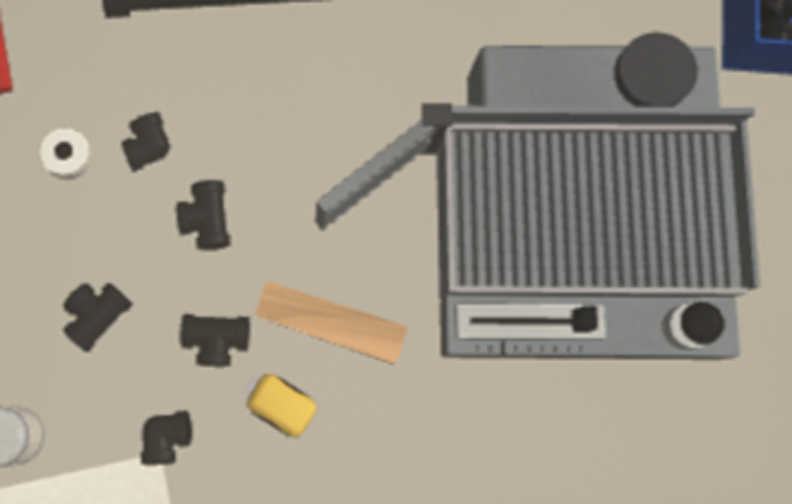

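The zoomed crop shows the same three tees, and the third, at (95,315), has its branch pointing up-left. The long damper mark is at crop (503,348), and the damper grip is at the right end of its track, at (585,319).

```bash
sed -i 's/\[np.round(f,4).tolist() for f in (\(.*\))\]\[:\]/[(f[0].round(4).tolist(),round(f[1],2)) for f in (\1)]/' m1.py; python3 m1.py
```

```text
A [0.564 0.238 0.038] [0.56  0.254 0.039] [([0.5667, 0.2367, 0.085], np.float64(2.09)), ([0.5659, 0.2334, 0.0954], np.float64(3.55))]
B [0.443 0.369 0.04 ] [0.442 0.379 0.033] [([0.4431, 0.3723, -0.751], np.float64(2.16)), ([0.4423, 0.369, -0.7508], np.float64(3.15))]
C [0.413 0.226 0.036] [0.413 0.237 0.037] [([0.4224, 0.2314, 1.5064], np.float64(2.35)), ([0.4223, 0.2278, 1.5047], np.float64(3.82))]
E1 [0.656 0.311 0.038] [0.657 0.324 0.037] [([0.6602, 0.3065, 0.4579], np.float64(3.04)), ([0.658, 0.3013, -1.1313], np.float64(3.43))]
E2 [0.302 0.285 0.038] [0.299 0.294 0.038] [([0.3071, 0.3009, 1.6537], np.float64(2.84)), ([0.3083, 0.2768, 1.7184], np.float64(3.67))]
wedge [0.432 0.089 0.021] [(array([0.43409479, 0.09238103, 1.21299347]), np.float64(2.6353309712151827)), (array([0.43329055, 0.08731918, 1.22431327]), np.float64(3.632743259750539))]
box [ 0.551 -0.215  0.073]
(array([ 0.52886087, -0.21390506, -0.02316159]), np.float64(8.51758295397494))
(array([ 0.52821429, -0.21657072, -0.02085264]), np.float64(11.127510032558698))
wing 533 [0.601 0.029 0.128]
[0.546 0.101 0.121] [0.614 0.019 0.124] [-0.58403889  0.81172567]
wing 312 [0.601 0.029 0.128]
[0.545 0.097 0.117] [0.609 0.026 0.123] [-0.5788073   0.81546436]
damper [ 0.42  -0.186  0.11 ]
starter [ 0.412 -0.308  0.116]
tape [0.332 0.148 0.068]
spool [0.648 0.413 0.031]
tin [0.305 0.459 0.1  ]
```

```bash
cat > go.py <<'E'
import sys; from h import *
# usage: go.py x y z yaw [x y z yaw ...]  (z yaw may be 'k'=keep): per leg: az turn first, then tool shifts
o=r.get_obs(); p=o['tcp_pos'].copy(); M=R.from_rotvec(o['orientation']).as_matrix()
yaw=np.arctan2(M[1,0],M[0,0]); print('t %.1f'%o['clock'],'at',p.round(4),'yaw %.3f'%yaw,'F',np.round(o['contact_force'],1),'w %.3f'%o['grip_width'],'gf %.0f'%o['gripper_force'],'q',np.round(o['joints'],2),'tilt',M[:2,2].round(4))
a=sys.argv[1:]
for i in range(0,len(a),4):
    t=np.array([p[j] if a[i+j]=='k' else float(a[i+j]) for j in range(3)]); ny=yaw if a[i+3]=='k' else float(a[i+3])
    dy=(ny-yaw+np.pi/2)%np.pi-np.pi/2  # half turn equivalence
    ny=yaw+dy; d=t-p
    s=np.array([d[0]*np.cos(ny)+d[1]*np.sin(ny), d[0]*np.sin(ny)-d[1]*np.cos(ny), -d[2]])
    print('leg az %.2f deg'%-np.degrees(dy),'x y z mm',(s*1000).round(1),'norm %.0f'%(np.linalg.norm(s)*1000)); p,yaw=t,ny
E
python3 - <<'E'
from fit import *
for f in ('top0.npy','side0.npy'):
    P=pts(np.load(f)); 
    for s in (.075,-.075):
        q=np.array([.4337+s*.35,.09+s*.936]); print(s,np.median(P[np.hypot(*(P[:,:2]-q).T)<.01][:,2]))
    # damper/starter tops in box frame
    b=np.array([.5285,-.215]); a=-.022; Rm=np.array([[np.cos(a),-np.sin(a)],[np.sin(a),np.cos(a)]])
    q=(P[:,:2]-b)@Rm; 
    for n,lo,hi,y0,y1 in (('damper',.103,.114,-.02,.16),('starter',.112,.122,-.17,-.03),('ledge',.05,.06,-.2,.2)):
        m=(P[:,2]>lo)&(P[:,2]<hi)&(q[:,0]>-.17)&(q[:,0]<-.07)&(q[:,1]>y0)&(q[:,1]<y1)
        print(n,m.sum(),q[m].min(0).round(3),q[m].max(0).round(3),q[m].mean(0).round(3))
E
```

```text
0.075 0.009070003152723216
-0.075 0.032115454745369254
damper 82 [-0.119  0.011] [-0.092  0.032] [-0.106  0.022]
starter 179 [-0.133 -0.123] [-0.092 -0.081] [-0.112 -0.102]
ledge 1726 [-0.144 -0.168] [-0.072  0.172] [-0.111 -0.009]
0.075 0.007480810734138199
-0.075 0.031154394750601444
damper 35 [-0.121  0.007] [-0.094  0.032] [-0.107  0.022]
starter 66 [-0.134 -0.126] [-0.092 -0.08 ] [-0.111 -0.103]
ledge 620 [-0.145 -0.171] [-0.07   0.172] [-0.113  0.02 ]
```

Emit:
arm_command(rows=[{"fingers":-1,"x":0.026,"y":-0.0256},{"x":0.026,"y":-0.0256},{"x":0.026,"y":-0.0256},{"x":0.026,"y":-0.0256},{"x":0.026,"y":-0.0256},{"x":0.026,"y":-0.0256},{"x":0.026,"y":-0.0256},{"x":0.026,"y":-0.0256},{"x":0.026,"y":-0.0256},{"x":0.026,"y":-0.0256}])

```text
validation failed for argument at $.ro...
```

Emit:
arm_command(rows=[{"fingers":-1,"x":0.026,"y":-0.0256},{"x":0.026,"y":-0.0256},{"x":0.026,"y":-0.0256},{"x":0.026,"y":-0.0256},{"x":0.026,"y":-0.0256},{"x":0.026,"y":-0.0256},{"x":0.026,"y":-0.0256},{"x":0.026,"y":-0.0256},{"x":0.026,"y":-0.0256},{"x":0.022,"y":-0.0256}])

```text
validation failed for argument at $.ro...
```

```bash
python3 go.py .538 .06 .085 k .63 .1 .085 k
```

```text
t 0.1 at [ 0.2718 -0.6173  0.2494] yaw 0.415 F [-0.5 -0.6  0.3] w 0.086 gf 0 q [ 1.05  0.48  0.02  1.56 -0.01  1.11 -0.08] tilt [-0.0008  0.0015]
leg az -0.00 deg x y z mm [ 516.6 -512.6  164.4] norm 746
leg az -0.00 deg x y z mm [100.3   0.5  -0. ] norm 100
```

Emit:
arm_command(rows=[{"fingers":-1,"x":0.026,"y":-0.0256,"z":0,"ax":0,"ay":0,"az":0},{"fingers":-1,"x":0.026,"y":-0.0256,"z":0,"ax":0,"ay":0,"az":0},{"fingers":-1,"x":0.026,"y":-0.0256,"z":0,"ax":0,"ay":0,"az":0},{"fingers":-1,"x":0.026,"y":-0.0256,"z":0,"ax":0,"ay":0,"az":0},{"fingers":-1,"x":0.026,"y":-0.0256,"z":0,"ax":0,"ay":0,"az":0},{"fingers":-1,"x":0.026,"y":-0.0256,"z":0,"ax":0,"ay":0,"az":0},{"fingers":-1,"x":0.026,"y":-0.0256,"z":0,"ax":0,"ay":0,"az":0},{"fingers":-1,"x":0.026,"y":-0.0256,"z":0,"ax":0,"ay":0,"az":0},{"fingers":-1,"x":0.026,"y":-0.0256,"z":0,"ax":0,"ay":0,"az":0},{"fingers":-1,"x":0.026,"y":-0.0256,"z":0,"ax":0,"ay":0,"az":0}])

```text
clock: 0.93
tcp_pos: [0.4069, -0.2769, 0.2501]
orientation: [-3.074, -0.647, 0.001]
contact_force: [0.7, -0.3, 0.9]
grip_width: 0.0001
gripper_force: 0.0
```

Emit:
arm_command(rows=[{"fingers":-1,"x":0.026,"y":-0.0256,"z":0,"ax":0,"ay":0,"az":0},{"fingers":-1,"x":0.026,"y":-0.0256,"z":0,"ax":0,"ay":0,"az":0},{"fingers":-1,"x":0.026,"y":-0.0256,"z":0,"ax":0,"ay":0,"az":0},{"fingers":-1,"x":0.026,"y":-0.0256,"z":0,"ax":0,"ay":0,"az":0},{"fingers":-1,"x":0.026,"y":-0.0256,"z":0,"ax":0,"ay":0,"az":0},{"fingers":-1,"x":0.026,"y":-0.0256,"z":0,"ax":0,"ay":0,"az":0},{"fingers":-1,"x":0.026,"y":-0.0256,"z":0,"ax":0,"ay":0,"az":0},{"fingers":-1,"x":0.026,"y":-0.0256,"z":0,"ax":0,"ay":0,"az":0},{"fingers":-1,"x":0.026,"y":-0.0256,"z":0,"ax":0,"ay":0,"az":0},{"fingers":-1,"x":0.022,"y":-0.0256,"z":0,"ax":0,"ay":0,"az":0}])

```text
clock: 1.77
tcp_pos: [0.5385, 0.0607, 0.2501]
orientation: [-3.074, -0.647, -0.0]
contact_force: [0.1, -1.3, 0.3]
grip_width: -0.0002
gripper_force: 0.0
```

```bash
python3 go.py .538 .06 .085 k .63 .1 .085 k
```

```text
t 1.8 at [0.5385 0.0607 0.2501] yaw 0.415 F [ 0.1 -1.3  0.3] w -0.000 gf 0 q [ 0.09  0.29 -0.38  1.85  0.12  1.02 -1.5 ] tilt [0.     0.0002]
leg az -0.00 deg x y z mm [ -0.7   0.5 165.1] norm 165
leg az -0.00 deg x y z mm [100.3   0.5  -0. ] norm 100
```

Emit:
arm_command(rows=[{"fingers":-1,"x":0,"y":0,"z":0.033,"ax":0,"ay":0,"az":0},{"fingers":-1,"x":0,"y":0,"z":0.033,"ax":0,"ay":0,"az":0},{"fingers":-1,"x":0,"y":0,"z":0.033,"ax":0,"ay":0,"az":0},{"fingers":-1,"x":0,"y":0,"z":0.033,"ax":0,"ay":0,"az":0},{"fingers":-1,"x":0,"y":0,"z":0.033,"ax":0,"ay":0,"az":0},{"fingers":-1,"x":0,"y":0,"z":0,"ax":0,"ay":0,"az":0}])

```text
clock: 2.27
tcp_pos: [0.5334, 0.0578, 0.0795]
orientation: [-3.073, -0.647, 0.017]
contact_force: [-1.4, -0.7, -0.9]
grip_width: -0.0001
gripper_force: 0.0
```

Emit:
arm_command(rows=[{"fingers":-1,"x":0.01,"y":0,"z":0,"ax":0,"ay":0,"az":0},{"fingers":-1,"x":0.01,"y":0,"z":0,"ax":0,"ay":0,"az":0},{"fingers":-1,"x":0.01,"y":0,"z":0,"ax":0,"ay":0,"az":0},{"fingers":-1,"x":0.01,"y":0,"z":0,"ax":0,"ay":0,"az":0},{"fingers":-1,"x":0.01,"y":0,"z":0,"ax":0,"ay":0,"az":0},{"fingers":-1,"x":0.01,"y":0,"z":0,"ax":0,"ay":0,"az":0},{"fingers":-1,"x":0.008,"y":0,"z":0,"ax":0,"ay":0,"az":0},{"fingers":-1,"x":0.008,"y":0,"z":0,"ax":0,"ay":0,"az":0},{"fingers":-1,"x":0.006,"y":0,"z":0,"ax":0,"ay":0,"az":0}])

```text
clock: 3.02
tcp_pos: [0.6139, 0.0922, 0.0854]
orientation: [-3.074, -0.647, -0.0]
contact_force: [-1.3, -0.4, 0.8]
grip_width: 0.0
gripper_force: 0.0
```

Emit:
arm_command(rows=[{"fingers":-1,"x":0.004,"y":0,"z":0,"ax":0,"ay":0,"az":0},{"fingers":-1,"x":0.004,"y":0,"z":0,"ax":0,"ay":0,"az":0}])

```text
clock: 3.18
tcp_pos: [0.6205, 0.0952, 0.0851]
orientation: [3.074, 0.647, -0.001]
contact_force: [-1.9, -1.4, -0.0]
grip_width: -0.0001
gripper_force: 0.0
```

Emit:
arm_command(rows=[{"fingers":-1,"x":0.004,"y":0,"z":0,"ax":0,"ay":0,"az":0}])

```text
clock: 3.27
tcp_pos: [0.624, 0.0967, 0.0851]
orientation: [3.074, 0.647, -0.001]
contact_force: [-0.8, -1.1, 1.1]
grip_width: -0.0001
gripper_force: 0.0
```

Emit:
arm_command(rows=[{"fingers":-1,"x":0.003,"y":0,"z":0,"ax":0,"ay":0,"az":0},{"fingers":-1,"x":0.003,"y":0,"z":0,"ax":0,"ay":0,"az":0}])

```text
clock: 3.43
tcp_pos: [0.6261, 0.0981, 0.0844]
orientation: [3.074, 0.645, -0.013]
contact_force: [-17.2, -3.9, 8.4]
grip_width: 0.0002
gripper_force: 0.0
```

Emit:
arm_command(rows=[{"fingers":-1,"x":0.002,"y":0,"z":0,"ax":0,"ay":0,"az":0}])

```text
clock: 3.52
tcp_pos: [0.6265, 0.0983, 0.0842]
orientation: [3.073, 0.644, -0.018]
contact_force: [-20.9, -4.4, 12.4]
grip_width: -0.0002
gripper_force: 0.0
```

Emit:
arm_command(rows=[{"fingers":-1,"x":0.002,"y":0,"z":0,"ax":0,"ay":0,"az":0}])

```text
clock: 3.6
tcp_pos: [0.627, 0.0985, 0.0839]
orientation: [3.073, 0.643, -0.022]
contact_force: [-24.7, -6.0, 14.1]
grip_width: -0.0002
gripper_force: 0.0
```

```bash
cat > wing.py <<'E'
from fit import *
for n in ('top','side'):
    P=pts(cloud(grab(n,'w_'+n)));h=np.array([.6526,-.031])
    m=(P[:,2]>.114)&(P[:,2]<.135)&(P[:,0]>.5)&(P[:,0]<.70)&(P[:,1]>0.01)&(P[:,1]<.16)
    p=P[m];
    if len(p)<10: print(n,len(p)); continue
    d=np.linalg.svd(p[:,:2]-p[:,:2].mean(0),full_matrices=False)[2][0]; d*=np.sign(d[1])
    print(n,len(p),p.min(0).round(3),p.max(0).round(3),p.mean(0).round(3),'angle from world +y deg',np.degrees(np.arctan2(-d[0],d[1])).round(2))
E
python3 wing.py
```

```text
top 30 [0.599 0.071 0.115] [0.624 0.135 0.134] [0.608 0.122 0.124] angle from world +y deg 19.62
side 126 [0.598 0.068 0.114] [0.665 0.142 0.134] [0.649 0.112 0.124] angle from world +y deg 29.01
```

Emit:
arm_command(rows=[{"fingers":-1,"x":-0.01,"y":0,"z":0,"ax":0,"ay":0,"az":0},{"fingers":-1,"x":-0.02,"y":0,"z":0,"ax":0,"ay":0,"az":-7},{"fingers":1,"x":-0.02,"y":0,"z":0,"ax":0,"ay":0,"az":-7},{"fingers":1,"x":0,"y":0,"z":-0.03,"ax":0,"ay":0,"az":-7},{"fingers":1,"x":0,"y":0,"z":-0.03,"ax":0,"ay":0,"az":-7},{"fingers":1,"x":0,"y":0,"z":-0.03,"ax":0,"ay":0,"az":-7},{"fingers":1,"x":0,"y":0,"z":-0.03,"ax":0,"ay":0,"az":-7},{"fingers":1,"x":0,"y":0,"z":0,"ax":0,"ay":0,"az":0},{"fingers":1,"x":0,"y":0,"z":0,"ax":0,"ay":0,"az":0}])

```text
clock: 4.45
tcp_pos: [0.5901, 0.0787, 0.2076]
orientation: [2.637, 1.703, 0.007]
contact_force: [-0.4, 0.0, 0.0]
grip_width: 0.0831
gripper_force: 0.0
```

```bash
python3 go.py .43 .065 .2 1.218  .4216 .057 .021 k; python3 - <<'E'
from fit import *
g=grab('wrist','wrist1'); w=cloud(g); np.save('wr1.npy',w)
T=g['world_from_camera'];print(T.round(3).tolist(),g['K'][0,0]); 
print(fit(pts(w),wedge,np.array([.434,.09]),.13,[1.2],.01))
E
```

```text
t 4.5 at [0.5901 0.0787 0.2076] yaw 1.147 F [-0.4  0.   0. ] w 0.083 gf 0 q [ 0.19  0.44 -0.55  1.77  0.27  1.   -0.9 ] tilt [0.005 0.001]
leg az -4.07 deg x y z mm [ -68.2 -145.5    7.6] norm 161
leg az -0.00 deg x y z mm [-10.4  -5.1 179. ] norm 179
[[0.912, -0.394, -0.116, 0.622], [-0.411, -0.871, -0.271, 0.148], [0.005, 0.295, -0.956, 0.331], [0.0, 0.0, 0.0, 1.0]] 321.80745444834736
(array([0.43608882, 0.08700466, 1.21229033]), np.float64(4.445172928802308))
```

View pics/wrist1.png

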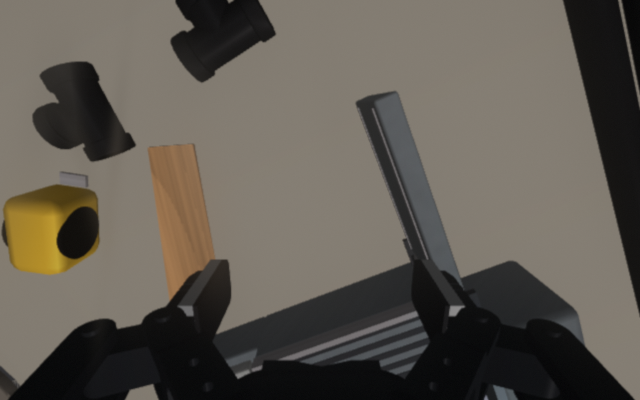

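Emit:
arm_command(rows=[{"fingers":1,"x":0,"y":0,"z":0,"ax":0,"ay":0,"az":-4},{"fingers":1,"x":-0.0136,"y":-0.0292,"z":0,"ax":0,"ay":0,"az":0},{"fingers":1,"x":-0.0136,"y":-0.0292,"z":0,"ax":0,"ay":0,"az":0},{"fingers":1,"x":-0.0136,"y":-0.0292,"z":0,"ax":0,"ay":0,"az":0},{"fingers":1,"x":-0.0136,"y":-0.0292,"z":0,"ax":0,"ay":0,"az":0},{"fingers":1,"x":-0.0136,"y":-0.0292,"z":0,"ax":0,"ay":0,"az":0},{"fingers":1,"x":-0.0109,"y":-0.0041,"z":0.03,"ax":0,"ay":0,"az":0},{"fingers":1,"x":0,"y":0,"z":0.03,"ax":0,"ay":0,"az":0},{"fingers":1,"x":0,"y":0,"z":0.03,"ax":0,"ay":0,"az":0},{"fingers":1,"x":0,"y":0,"z":0,"ax":0,"ay":0,"az":0}])

```text
clock: 5.33
tcp_pos: [0.4161, 0.0551, 0.1106]
orientation: [-2.574, -1.793, 0.014]
contact_force: [-1.1, -0.8, -0.4]
grip_width: 0.0854
gripper_force: 0.0
```

```bash
python3 go.py .4224 .0562 .022 1.216; python3 wing.py
```

```text
t 5.3 at [0.4161 0.0551 0.1106] yaw 1.217 F [-1.1 -0.8 -0.4] w 0.085 gf 0 q [ 0.23  0.34 -0.59  2.23  0.3   0.67 -0.92] tilt [-0.0098 -0.001 ]
leg az 0.06 deg x y z mm [ 3.2  5.5 88.6] norm 89
top 323 [0.645 0.01  0.114] [0.664 0.139 0.13 ] [0.654 0.074 0.124] angle from world +y deg -1.28
side 197 [0.644 0.01  0.114] [0.664 0.139 0.132] [0.653 0.079 0.123] angle from world +y deg -1.19
```

Emit:
arm_command(rows=[{"fingers":1,"x":0,"y":0,"z":0.03,"ax":0,"ay":0,"az":0},{"fingers":1,"x":0,"y":0,"z":0.03,"ax":0,"ay":0,"az":0},{"fingers":1,"x":0,"y":0,"z":0.015,"ax":0,"ay":0,"az":0},{"fingers":1,"x":0,"y":0,"z":0,"ax":0,"ay":0,"az":0},{"fingers":1,"x":0,"y":0,"z":0,"ax":0,"ay":0,"az":0}])

```text
clock: 5.85
tcp_pos: [0.4211, 0.0566, 0.0412]
orientation: [2.577, 1.797, 0.001]
contact_force: [-0.0, -0.1, 0.1]
grip_width: 0.0855
gripper_force: 0.0
```

```bash
python3 go.py .4224 .0562 .022 1.216
```

```text
t 5.8 at [0.4211 0.0566 0.0412] yaw 1.218 F [-0.  -0.1  0.1] w 0.086 gf 0 q [ 0.13  0.47 -0.49  2.26  0.46  0.5  -1.07] tilt [0.0005 0.0001]
leg az 0.10 deg x y z mm [ 0.   1.4 19.2] norm 19
```

Emit:
arm_command(rows=[{"fingers":1,"x":0,"y":0.0014,"z":0.012,"ax":0,"ay":0,"az":0},{"fingers":1,"x":0,"y":0,"z":0.007,"ax":0,"ay":0,"az":0},{"fingers":-1,"x":0,"y":0,"z":0,"ax":0,"ay":0,"az":0},{"fingers":-1,"x":0,"y":0,"z":0,"ax":0,"ay":0,"az":0},{"fingers":-1,"x":0,"y":0,"z":0,"ax":0,"ay":0,"az":0},{"fingers":-1,"x":0,"y":0,"z":0,"ax":0,"ay":0,"az":0},{"fingers":-1,"x":0,"y":0,"z":0,"ax":0,"ay":0,"az":0}], grip_force=80)

```text
clock: 6.43
tcp_pos: [0.4223, 0.0558, 0.0224]
orientation: [2.577, 1.795, 0.002]
contact_force: [-1.7, -0.9, 10.0]
grip_width: 0.0434
gripper_force: 81.3
```

```bash
python3 go.py k k .06 k .492 .0608 .06 -.022 k k .024 k
```

```text
t 6.4 at [0.4223 0.0558 0.0224] yaw 1.217 F [-1.7 -0.9 10. ] w 0.043 gf 81 q [ 0.1   0.51 -0.45  2.27  0.5   0.46 -1.11] tilt [ 0.0016 -0.0003]
leg az -0.00 deg x y z mm [  0.    0.  -37.6] norm 38
leg az 70.99 deg x y z mm [69.5 -6.5 -0. ] norm 70
leg az -0.00 deg x y z mm [ 0. -0. 36.] norm 36
```

Emit:
arm_command(rows=[{"fingers":-1,"x":0,"y":0,"z":-0.015,"ax":0,"ay":0,"az":0},{"fingers":-1,"x":0,"y":0,"z":-0.023,"ax":0,"ay":0,"az":0},{"fingers":-1,"x":0,"y":0,"z":0,"ax":0,"ay":0,"az":7.1},{"fingers":-1,"x":0,"y":0,"z":0,"ax":0,"ay":0,"az":7.1},{"fingers":-1,"x":0,"y":0,"z":0,"ax":0,"ay":0,"az":7.1},{"fingers":-1,"x":0,"y":0,"z":0,"ax":0,"ay":0,"az":7.1},{"fingers":-1,"x":0,"y":0,"z":0,"ax":0,"ay":0,"az":7.1},{"fingers":-1,"x":0,"y":0,"z":0,"ax":0,"ay":0,"az":7.1},{"fingers":-1,"x":0,"y":0,"z":0,"ax":0,"ay":0,"az":7.1},{"fingers":-1,"x":0,"y":0,"z":0,"ax":0,"ay":0,"az":7.1}])

```text
clock: 7.27
tcp_pos: [0.4216, 0.0558, 0.0597]
orientation: [-3.122, -0.345, -0.0]
contact_force: [-0.2, -0.1, -2.1]
grip_width: 0.0433
gripper_force: 81.7
```

Emit:
arm_command(rows=[{"fingers":-1,"x":0,"y":0,"z":0,"ax":0,"ay":0,"az":7.1},{"fingers":-1,"x":0,"y":0,"z":0,"ax":0,"ay":0,"az":7.1},{"fingers":-1,"x":0.023,"y":-0.002,"z":0,"ax":0,"ay":0,"az":0},{"fingers":-1,"x":0.023,"y":-0.002,"z":0,"ax":0,"ay":0,"az":0},{"fingers":-1,"x":0.0235,"y":-0.002,"z":0,"ax":0,"ay":0,"az":0},{"fingers":-1,"x":0,"y":0,"z":0,"ax":0,"ay":0,"az":0},{"fingers":-1,"x":0,"y":0,"z":0,"ax":0,"ay":0,"az":0},{"fingers":-1,"x":0,"y":0,"z":0,"ax":0,"ay":0,"az":0}])

```text
clock: 7.93
tcp_pos: [0.4903, 0.0601, 0.0592]
orientation: [3.141, -0.034, -0.002]
contact_force: [0.4, -0.1, -2.0]
grip_width: 0.0435
gripper_force: 81.8
```

```bash
cat > wd.py <<'E'
import sys; from fit import *
c=np.array([float(sys.argv[1]),float(sys.argv[2])]); base=float(sys.argv[3]) if len(sys.argv)>3 else 0
for n in ('top','side'): 
    P=pts(cloud(grab(n))); P=P[P[:,2]<.05+base]; print(n,fit(P,wedge,c,.13,[-.022],.01,0))
E
python3 go.py .492 .0624 k -.022 k k .0235 k;python3 wd.py .527 .061
```

```text
t 7.9 at [0.4903 0.0601 0.0592] yaw -0.022 F [ 0.4 -0.1 -2. ] w 0.044 gf 82 q [-0.08  0.48 -0.2   2.11  0.17  0.57 -2.  ] tilt [-0.0013 -0.0001]
leg az 0.03 deg x y z mm [ 1.6 -2.3 -0. ] norm 3
leg az -0.00 deg x y z mm [ 0.  -0.  35.7] norm 36
top (array([0.53266231, 0.06334081, 0.03989588]), np.float64(2.163224790999809))
side (array([ 0.52881843,  0.01902903, -0.02682465]), np.float64(3.5259773437084747))
```

Emit:
arm_command(rows=[{"fingers":-1,"x":0.0016,"y":-0.0023,"z":0.015,"ax":0,"ay":0,"az":0},{"fingers":-1,"x":0,"y":0,"z":0.014,"ax":0,"ay":0,"az":0},{"fingers":-1,"x":0,"y":0,"z":0.006,"ax":0,"ay":0,"az":0},{"fingers":-1,"x":0,"y":0,"z":0,"ax":0,"ay":0,"az":0},{"fingers":1,"x":0,"y":0,"z":0,"ax":0,"ay":0,"az":0},{"fingers":1,"x":0,"y":0,"z":0,"ax":0,"ay":0,"az":0},{"fingers":1,"x":0,"y":0,"z":0,"ax":0,"ay":0,"az":0}])

```text
clock: 8.62
tcp_pos: [0.4933, 0.0625, 0.025]
orientation: [-3.141, 0.034, -0.002]
contact_force: [-0.5, -0.6, -1.1]
grip_width: 0.0777
gripper_force: 0.0
```

```bash
python3 go.py;python3 wd.py .527 .061
```

```text
t 8.6 at [0.4933 0.0625 0.025 ] yaw -0.022 F [-0.5 -0.6 -1.1] w 0.078 gf 0 q [-0.1   0.54 -0.18  2.12  0.2   0.5  -2.03] tilt [0.0011 0.0002]
top (array([ 0.52495568,  0.06554236, -0.01411396]), np.float64(2.201277638952444))
side (array([ 0.52543514,  0.05990593, -0.03561867]), np.float64(3.163137444009705))
```

Emit:
arm_command(rows=[{"fingers":1,"x":-0.015,"y":0,"z":0,"ax":0,"ay":0,"az":0},{"fingers":1,"x":-0.015,"y":0,"z":0,"ax":0,"ay":0,"az":0},{"fingers":1,"x":0,"y":0,"z":0,"ax":0,"ay":0,"az":0},{"fingers":-1,"x":0,"y":0,"z":0,"ax":0,"ay":0,"az":0},{"fingers":-1,"x":0,"y":0,"z":0,"ax":0,"ay":0,"az":0},{"fingers":-1,"x":0,"y":0,"z":0,"ax":0,"ay":0,"az":0},{"fingers":-1,"x":0,"y":0,"z":0,"ax":0,"ay":0,"az":0},{"fingers":-1,"x":0,"y":0,"z":0,"ax":0,"ay":0,"az":0}], grip_force=100)

```text
clock: 9.38
tcp_pos: [0.4642, 0.0633, 0.025]
orientation: [-3.141, 0.035, -0.003]
contact_force: [-1.5, 0.2, 8.4]
grip_width: 0.043
gripper_force: 101.9
```

Emit:
arm_command(rows=[{"fingers":-1,"x":0.012,"y":0,"z":0,"ax":0,"ay":0,"az":0},{"fingers":-1,"x":0.012,"y":0,"z":0,"ax":0,"ay":0,"az":0},{"fingers":-1,"x":0.012,"y":0,"z":0,"ax":0,"ay":0,"az":0},{"fingers":-1,"x":0.012,"y":0,"z":0,"ax":0,"ay":0,"az":0},{"fingers":-1,"x":0.012,"y":0,"z":0,"ax":0,"ay":0,"az":0},{"fingers":-1,"x":0.012,"y":0,"z":0,"ax":0,"ay":0,"az":0},{"fingers":-1,"x":0.01,"y":0,"z":0,"ax":0,"ay":0,"az":0},{"fingers":-1,"x":0,"y":0,"z":0,"ax":0,"ay":0,"az":0}])

```text
clock: 10.05
tcp_pos: [0.5471, 0.0616, 0.025]
orientation: [-3.141, 0.034, -0.003]
contact_force: [-0.3, -0.2, 7.0]
grip_width: 0.0431
gripper_force: 102.4
```

```bash
python3 go.py;python3 wd.py .610 .061; python3 wing.py
```

```text
t 10.1 at [0.5471 0.0616 0.025 ] yaw -0.022 F [-0.3 -0.2  7. ] w 0.043 gf 102 q [-0.08  0.6  -0.18  2.    0.19  0.56 -1.99] tilt [0.002  0.0005]
top (array([0.6087198 , 0.06511695, 0.00435401]), np.float64(1.9596903956638394))
side (array([ 0.60848261,  0.05701893, -0.02109719]), np.float64(3.2650233286706456))
top 190 [0.535 0.054 0.114] [0.664 0.139 0.131] [0.643 0.105 0.123] angle from world +y deg 87.16
side 239 [0.519 0.011 0.114] [0.664 0.138 0.135] [0.63  0.082 0.123] angle from world +y deg 70.64
```

Emit:
arm_command(rows=[{"fingers":-1,"x":0.01,"y":0,"z":-0.001,"ax":0,"ay":0,"az":0},{"fingers":-1,"x":0.008,"y":0,"z":0,"ax":0,"ay":0,"az":0},{"fingers":-1,"x":0.003,"y":0,"z":0,"ax":0,"ay":0,"az":0}])

```text
clock: 10.5
tcp_pos: [0.5668, 0.0608, 0.0251]
orientation: [-3.141, 0.034, -0.0]
contact_force: [0.0, -0.0, -0.2]
grip_width: 0.043
gripper_force: 101.4
```

Emit:
arm_command(rows=[{"fingers":-1,"x":0.003,"y":0,"z":0,"ax":0,"ay":0,"az":0},{"fingers":-1,"x":0,"y":0,"z":0,"ax":0,"ay":0,"az":0}])

```text
clock: 10.67
tcp_pos: [0.5687, 0.0608, 0.0251]
orientation: [3.141, -0.034, -0.002]
contact_force: [-2.5, 0.8, 4.0]
grip_width: 0.0432
gripper_force: 101.7
```

Emit:
arm_command(rows=[{"fingers":-1,"x":0.003,"y":0,"z":0,"ax":0,"ay":0,"az":0},{"fingers":-1,"x":0,"y":0,"z":0,"ax":0,"ay":0,"az":0}])

```text
clock: 10.83
tcp_pos: [0.5715, 0.0608, 0.025]
orientation: [3.141, -0.034, -0.002]
contact_force: [-2.8, 0.1, 4.2]
grip_width: 0.0429
gripper_force: 101.8
```

Emit:
arm_command(rows=[{"fingers":-1,"x":0.003,"y":0,"z":0,"ax":0,"ay":0,"az":0},{"fingers":-1,"x":0,"y":0,"z":0,"ax":0,"ay":0,"az":0}])

```text
clock: 11.0
tcp_pos: [0.5731, 0.0607, 0.0251]
orientation: [3.141, -0.034, -0.006]
contact_force: [-6.9, 0.2, 7.5]
grip_width: 0.0429
gripper_force: 102.3
```

Emit:
arm_command(rows=[{"fingers":-1,"x":0.003,"y":0,"z":0,"ax":0,"ay":0,"az":0},{"fingers":-1,"x":0,"y":0,"z":0,"ax":0,"ay":0,"az":0}])

```text
clock: 11.17
tcp_pos: [0.5741, 0.0607, 0.025]
orientation: [3.14, -0.033, -0.012]
contact_force: [-14.4, -0.1, 15.6]
grip_width: 0.0432
gripper_force: 103.2
```

Emit:
arm_command(rows=[{"fingers":-1,"x":0.003,"y":0,"z":0,"ax":0,"ay":0,"az":0},{"fingers":-1,"x":0,"y":0,"z":0,"ax":0,"ay":0,"az":0}])

```text
clock: 11.33
tcp_pos: [0.5749, 0.0607, 0.025]
orientation: [3.139, -0.033, -0.019]
contact_force: [-19.8, -0.7, 23.0]
grip_width: 0.0435
gripper_force: 104.1
```

Emit:
arm_command(rows=[{"fingers":-1,"x":0.003,"y":0,"z":0,"ax":0,"ay":0,"az":0},{"fingers":-1,"x":0,"y":0,"z":0,"ax":0,"ay":0,"az":0}])

```text
clock: 11.5
tcp_pos: [0.5758, 0.0607, 0.025]
orientation: [3.139, -0.032, -0.025]
contact_force: [-26.1, 0.1, 29.8]
grip_width: 0.0435
gripper_force: 104.8
```

Emit:
arm_command(rows=[{"fingers":-1,"x":0.003,"y":0,"z":0,"ax":0,"ay":0,"az":0},{"fingers":-1,"x":0,"y":0,"z":0,"ax":0,"ay":0,"az":0}])

```text
clock: 11.67
tcp_pos: [0.578, 0.0607, 0.025]
orientation: [3.139, -0.032, -0.027]
contact_force: [-29.3, 0.3, 32.1]
grip_width: 0.0434
gripper_force: 104.8
```

Emit:
arm_command(rows=[{"fingers":-1,"x":0.003,"y":0,"z":0,"ax":0,"ay":0,"az":0},{"fingers":-1,"x":0,"y":0,"z":0,"ax":0,"ay":0,"az":0}])

```text
clock: 11.83
tcp_pos: [0.581, 0.0607, 0.025]
orientation: [3.139, -0.032, -0.027]
contact_force: [-28.4, 0.3, 32.5]
grip_width: 0.0432
gripper_force: 104.8
```

Emit:
arm_command(rows=[{"fingers":-1,"x":0.003,"y":0,"z":0,"ax":0,"ay":0,"az":0},{"fingers":-1,"x":0,"y":0,"z":0,"ax":0,"ay":0,"az":0}])

```text
clock: 12.0
tcp_pos: [0.5841, 0.0607, 0.025]
orientation: [3.139, -0.032, -0.027]
contact_force: [-28.7, -0.6, 32.4]
grip_width: 0.0427
gripper_force: 104.7
```

Emit:
arm_command(rows=[{"fingers":-1,"x":0.002,"y":0,"z":0,"ax":0,"ay":0,"az":0},{"fingers":-1,"x":0,"y":0,"z":0,"ax":0,"ay":0,"az":0}])

```text
clock: 12.17
tcp_pos: [0.5859, 0.0607, 0.025]
orientation: [3.139, -0.032, -0.027]
contact_force: [-30.1, -0.0, 32.1]
grip_width: 0.0433
gripper_force: 104.8
```

```bash
python3 go.py;python3 wd.py .648 .061
```

```text
t 12.2 at [0.5859 0.0607 0.025 ] yaw -0.020 F [-30.1  -0.   32.1] w 0.043 gf 105 q [-0.07  0.65 -0.19  1.89  0.19  0.64 -1.96] tilt [-0.0173 -0.0024]
top (array([ 0.64799825,  0.06217848, -0.02184419]), np.float64(2.1803053374586874))
side (array([0.64600527, 0.05626629, 0.01476647]), np.float64(3.0462268575795304))
```

Emit:
arm_command(rows=[{"fingers":-1,"x":-0.004,"y":0,"z":0,"ax":0,"ay":0,"az":0},{"fingers":-1,"x":-0.003,"y":0,"z":0,"ax":0,"ay":0,"az":0},{"fingers":1,"x":0,"y":0,"z":0,"ax":0,"ay":0,"az":0},{"fingers":1,"x":0,"y":0,"z":0,"ax":0,"ay":0,"az":0},{"fingers":1,"x":0,"y":0,"z":0,"ax":0,"ay":0,"az":0},{"fingers":1,"x":0,"y":0,"z":0,"ax":0,"ay":0,"az":0},{"fingers":1,"x":0,"y":0,"z":0,"ax":0,"ay":0,"az":0}])

```text
clock: 12.85
tcp_pos: [0.5884, 0.0604, 0.0252]
orientation: [-3.141, 0.034, -0.001]
contact_force: [0.4, 0.7, 0.9]
grip_width: 0.085
gripper_force: 0.0
```

Emit:
arm_command(rows=[{"fingers":1,"x":-0.01,"y":0,"z":-0.03,"ax":0,"ay":0,"az":0},{"fingers":1,"x":0,"y":0,"z":-0.04,"ax":0,"ay":0,"az":0},{"fingers":1,"x":0,"y":0,"z":-0.04,"ax":0,"ay":0,"az":0},{"fingers":1,"x":0,"y":0,"z":-0.04,"ax":0,"ay":0,"az":0},{"fingers":1,"x":0,"y":0,"z":-0.04,"ax":0,"ay":0,"az":0},{"fingers":1,"x":-0.02,"y":-0.03,"z":0,"ax":0,"ay":0,"az":0},{"fingers":1,"x":-0.02,"y":-0.03,"z":0,"ax":0,"ay":0,"az":0},{"fingers":1,"x":-0.02,"y":-0.03,"z":0,"ax":0,"ay":0,"az":0},{"fingers":1,"x":-0.02,"y":-0.03,"z":0,"ax":0,"ay":0,"az":0},{"fingers":1,"x":0,"y":0,"z":0,"ax":0,"ay":0,"az":0}])

```text
clock: 13.68
tcp_pos: [0.4965, 0.1898, 0.2158]
orientation: [-3.138, 0.018, 0.002]
contact_force: [-0.7, 0.9, -0.6]
grip_width: 0.0852
gripper_force: 0.0
```

```bash
cat > tees.py <<'E'
import sys; from fit import *
a=list(map(float,sys.argv[1:])); Y=np.arange(-3,3.1,.5)
T=pts(cloud(grab('top','t_top'))); S=pts(cloud(grab('side','t_side'))); W=pts(cloud(grab('wrist','t_wr')))
for i in range(0,len(a),3):
    print(a[i:i+2],[(f[0].round(4).tolist(),round(f[1],2)) for f in (fit(P,tee,np.array(a[i:i+2]),.075,Y,base=a[i+2]) if (np.hypot(*(P[:,:2]-a[i:i+2]).T)<.03).sum()>100 else (np.zeros(1),0) for P in (T,S,W))])
E
python3 wing.py; python3 wd.py .648 .061; python3 tees.py .567 .235 0 .443 .371 0 .422 .23 0; python3 go.py
```

```text
top 335 [0.645 0.01  0.114] [0.666 0.139 0.13 ] [0.654 0.075 0.124] angle from world +y deg -1.73
side 196 [0.645 0.011 0.114] [0.666 0.139 0.133] [0.654 0.079 0.125] angle from world +y deg -1.76
top (array([ 0.6458527 ,  0.06167789, -0.03476672]), np.float64(2.476362353536925))
side (array([ 0.64580515,  0.05875353, -0.03838452]), np.float64(3.4107619155400486))
[0.567, 0.235] [([0.0], 0), ([0.5661, 0.2335, 0.0805], np.float64(9.49)), ([0.5702, 0.2334, 0.1021], np.float64(8.37))]
[0.443, 0.371] [([0.4437, 0.3548, -0.7307], np.float64(2.08)), ([0.4426, 0.3509, -0.7474], np.float64(3.17)), ([0.4471, 0.351, -0.7256], np.float64(1.94))]
[0.422, 0.23] [([0.4225, 0.2312, 1.502], np.float64(8.29)), ([0.422, 0.2276, 1.5185], np.float64(11.13)), ([0.4262, 0.2277, 1.4999], np.float64(2.01))]
t 14.0 at [0.5013 0.181  0.2151] yaw -0.024 F [0.7 0.5 0. ] w 0.085 gf 0 q [-0.21  0.3  -0.3   1.92  0.11  0.94 -2.16] tilt [-0.     -0.0005]
```

Emit:
arm_command(rows=[{"fingers":1,"x":0,"y":0,"z":0,"ax":0,"ay":0,"az":-6.88},{"fingers":1,"x":0,"y":0,"z":0,"ax":0,"ay":0,"az":-6.88},{"fingers":1,"x":0,"y":0,"z":0,"ax":0,"ay":0,"az":-6.88},{"fingers":1,"x":0,"y":0,"z":0,"ax":0,"ay":0,"az":-6.88},{"fingers":1,"x":0,"y":0,"z":0,"ax":0,"ay":0,"az":-6.88},{"fingers":1,"x":0,"y":0,"z":0,"ax":0,"ay":0,"az":-6.88},{"fingers":1,"x":0,"y":0,"z":0,"ax":0,"ay":0,"az":-6.88},{"fingers":1,"x":0,"y":0,"z":0,"ax":0,"ay":0,"az":-6.88},{"fingers":1,"x":0,"y":0,"z":0,"ax":0,"ay":0,"az":-6.88},{"fingers":1,"x":0,"y":0,"z":0,"ax":0,"ay":0,"az":-6.88}])

```text
clock: 14.87
tcp_pos: [0.5011, 0.1813, 0.2152]
orientation: [2.608, 1.752, -0.0]
contact_force: [-0.1, -1.4, -0.2]
grip_width: 0.0856
gripper_force: 0.0
```

Emit:
arm_command(rows=[{"fingers":1,"x":0,"y":0,"z":0,"ax":0,"ay":0,"az":-6.88},{"fingers":1,"x":0,"y":0,"z":0,"ax":0,"ay":0,"az":-6.88},{"fingers":1,"x":0,"y":0,"z":0,"ax":0,"ay":0,"az":-6.88},{"fingers":1,"x":0,"y":0,"z":0,"ax":0,"ay":0,"az":-6.88},{"fingers":1,"x":0.026,"y":0.0236,"z":0,"ax":0,"ay":0,"az":0},{"fingers":1,"x":0.026,"y":0.0236,"z":0,"ax":0,"ay":0,"az":0},{"fingers":1,"x":0.0257,"y":0.0234,"z":0,"ax":0,"ay":0,"az":0},{"fingers":1,"x":0,"y":0,"z":0,"ax":0,"ay":0,"az":0},{"fingers":1,"x":0,"y":0,"z":0,"ax":0,"ay":0,"az":0}])

```text
clock: 15.62
tcp_pos: [0.5648, 0.2669, 0.2146]
orientation: [-2.12, -2.317, -0.0]
contact_force: [1.1, -0.1, 0.4]
grip_width: 0.0855
gripper_force: 0.0
```

```bash
python3 tees.py .567 .235 0; python3 go.py .565 .2644 .028 1.656; python3 - <<'E'
from fit import *
P=pts(np.load('top0.npy'),np.load('side0.npy')); b=np.array([.5285,-.215]); a=-.022; Rm=np.array([[np.cos(a),-np.sin(a)],[np.sin(a),np.cos(a)]])
q=(P[:,:2]-b)@Rm; m=(P[:,2]>.079)&(P[:,2]<.088)&(abs(q[:,1])<.12)&(abs(q[:,0])<.2); print(np.histogram(q[m,0],np.arange(-.11,.15,.01)))
E
```

```text
[0.567, 0.235] [([0.5664, 0.2361, 0.0774], np.float64(13.47)), ([0.5668, 0.2324, 0.091], np.float64(12.23)), ([0.5695, 0.2336, 0.0988], np.float64(10.96))]
t 15.8 at [0.564  0.2644 0.2149] yaw 1.658 F [ 0.1 -0.7  0.1] w 0.086 gf 0 q [-0.11  0.49 -0.59  1.69  0.31  1.05 -0.71] tilt [-0.0007 -0.0013]
leg az 0.10 deg x y z mm [ -0.    1.  186.9] norm 187
(array([ 31,  31,   9, 171,  80,   0,   0,   0,   1,   0,   1,   1,   0,
         0,   0,   0,   0,   0,   0,   0,   0,   0,  53, 337,   0]), array([-1.10000000e-01, -1.00000000e-01, -9.00000000e-02, -8.00000000e-02,
       -7.00000000e-02, -6.00000000e-02, -5.00000000e-02, -4.00000000e-02,
       -3.00000000e-02, -2.00000000e-02, -1.00000000e-02, -5.55111512e-17,
        1.00000000e-02,  2.00000000e-02,  3.00000000e-02,  4.00000000e-02,
        5.00000000e-02,  6.00000000e-02,  7.00000000e-02,  8.00000000e-02,
        9.00000000e-02,  1.00000000e-01,  1.10000000e-01,  1.20000000e-01,
        1.30000000e-01,  1.40000000e-01]))
```

Emit:
arm_command(rows=[{"fingers":1,"x":0,"y":0.001,"z":0.035,"ax":0,"ay":0,"az":0},{"fingers":1,"x":0,"y":0,"z":0.035,"ax":0,"ay":0,"az":0},{"fingers":1,"x":0,"y":0,"z":0.035,"ax":0,"ay":0,"az":0},{"fingers":1,"x":0,"y":0,"z":0.035,"ax":0,"ay":0,"az":0},{"fingers":1,"x":0,"y":0,"z":0.025,"ax":0,"ay":0,"az":0},{"fingers":1,"x":0,"y":0,"z":0.015,"ax":0,"ay":0,"az":0},{"fingers":1,"x":0,"y":0,"z":0.007,"ax":0,"ay":0,"az":0},{"fingers":1,"x":0,"y":0,"z":0,"ax":0,"ay":0,"az":0}])

```text
clock: 16.43
tcp_pos: [0.5645, 0.2651, 0.0275]
orientation: [-2.121, -2.317, 0.003]
contact_force: [-0.3, -0.2, -0.0]
grip_width: 0.0855
gripper_force: 0.0
```

Emit:
arm_command(rows=[{"fingers":-1,"x":0,"y":0,"z":0,"ax":0,"ay":0,"az":0},{"fingers":-1,"x":0,"y":0,"z":0,"ax":0,"ay":0,"az":0},{"fingers":-1,"x":0,"y":0,"z":0,"ax":0,"ay":0,"az":0},{"fingers":-1,"x":0,"y":0,"z":0,"ax":0,"ay":0,"az":0},{"fingers":-1,"x":0,"y":0,"z":0,"ax":0,"ay":0,"az":0},{"fingers":-1,"x":0,"y":0,"z":0,"ax":0,"ay":0,"az":0}], grip_force=80)

```text
clock: 16.93
tcp_pos: [0.5663, 0.2668, 0.0303]
orientation: [2.12, 2.316, 0.005]
contact_force: [-0.1, -0.8, 5.8]
grip_width: 0.0392
gripper_force: 79.5
```

Emit:
arm_command(rows=[{"fingers":-1,"x":0,"y":0,"z":-0.01,"ax":0,"ay":0,"az":0},{"fingers":-1,"x":0,"y":0,"z":-0.03,"ax":0,"ay":0,"az":0},{"fingers":-1,"x":0,"y":0,"z":-0.04,"ax":0,"ay":0,"az":0},{"fingers":-1,"x":0,"y":0,"z":-0.04,"ax":0,"ay":0,"az":0},{"fingers":-1,"x":0,"y":0,"z":-0.04,"ax":0,"ay":0,"az":0},{"fingers":-1,"x":0,"y":0,"z":-0.02,"ax":0,"ay":0,"az":0},{"fingers":-1,"x":0,"y":0,"z":0,"ax":0,"ay":0,"az":6.3}])

```text
clock: 17.52
tcp_pos: [0.567, 0.2679, 0.215]
orientation: [2.243, 2.196, 0.014]
contact_force: [0.6, 0.6, -5.7]
grip_width: 0.0392
gripper_force: 81.8
```

```bash
python3 go.py .5518 -.2951 k 1.549 k k .1 k
```

```text
t 17.5 at [0.567  0.2679 0.215 ] yaw 1.550 F [ 0.6  0.6 -5.7] w 0.039 gf 82 q [-0.12  0.49 -0.57  1.69  0.3   1.04 -0.81] tilt [0.0083 0.0046]
leg az 0.06 deg x y z mm [-563.2   -3.    -0. ] norm 563
leg az -0.00 deg x y z mm [  0.   0. 115.] norm 115
```

Emit:
arm_command(rows=[{"fingers":-1,"x":-0.0313,"y":0,"z":0,"ax":0,"ay":0,"az":0},{"fingers":-1,"x":-0.0313,"y":0,"z":0,"ax":0,"ay":0,"az":0},{"fingers":-1,"x":-0.0313,"y":0,"z":0,"ax":0,"ay":0,"az":0},{"fingers":-1,"x":-0.0313,"y":0,"z":0,"ax":0,"ay":0,"az":0},{"fingers":-1,"x":-0.0313,"y":0,"z":0,"ax":0,"ay":0,"az":0},{"fingers":-1,"x":-0.0313,"y":0,"z":0,"ax":0,"ay":0,"az":0},{"fingers":-1,"x":-0.0313,"y":0,"z":0,"ax":0,"ay":0,"az":0},{"fingers":-1,"x":-0.0313,"y":0,"z":0,"ax":0,"ay":0,"az":0},{"fingers":-1,"x":-0.0313,"y":0,"z":0,"ax":0,"ay":0,"az":0},{"fingers":-1,"x":-0.0313,"y":0,"z":0,"ax":0,"ay":0,"az":0}])

```text
clock: 18.35
tcp_pos: [0.5573, -0.0482, 0.2087]
orientation: [-2.244, -2.198, 0.001]
contact_force: [-0.0, -0.4, -3.8]
grip_width: 0.0387
gripper_force: 81.6
```

Emit:
arm_command(rows=[{"fingers":-1,"x":-0.0313,"y":0,"z":0,"ax":0,"ay":0,"az":0},{"fingers":-1,"x":-0.0313,"y":0,"z":0,"ax":0,"ay":0,"az":0},{"fingers":-1,"x":-0.0313,"y":0,"z":0,"ax":0,"ay":0,"az":0},{"fingers":-1,"x":-0.0313,"y":0,"z":0,"ax":0,"ay":0,"az":0},{"fingers":-1,"x":-0.0313,"y":0,"z":0,"ax":0,"ay":0,"az":0},{"fingers":-1,"x":-0.0313,"y":0,"z":0,"ax":0,"ay":0,"az":0},{"fingers":-1,"x":-0.0313,"y":0,"z":0,"ax":0,"ay":0,"az":0},{"fingers":-1,"x":-0.03,"y":0,"z":0,"ax":0,"ay":0,"az":0},{"fingers":-1,"x":0,"y":0,"z":0,"ax":0,"ay":0,"az":0},{"fingers":-1,"x":0,"y":0,"z":0,"ax":0,"ay":0,"az":0}])

```text
clock: 19.18
tcp_pos: [0.5515, -0.2983, 0.2081]
orientation: [-2.249, -2.192, 0.002]
contact_force: [0.1, 0.1, -4.6]
grip_width: 0.0393
gripper_force: 81.7
```

```bash
python3 go.py .5518 -.2951 k 1.549 k k .102 k; python3 - <<'E'
from fit import *
grab('wrist','held1')
P=pts(cloud(grab('side')));o=r.get_obs()['tcp_pos']
q=P[(np.hypot(*(P[:,:2]-o[:2]).T)<.08)&(P[:,2]<.26)&(P[:,2]>.14)]; print(len(q),q[:,2].min() if len(q) else 0)
E
```

```text
t 19.2 at [ 0.5515 -0.2983  0.2081] yaw 1.545 F [ 0.1  0.1 -4.6] w 0.039 gf 82 q [ 0.71  0.47 -0.42  1.69  0.22  1.02  0.19] tilt [-0.0015 -0.    ]
leg az -0.23 deg x y z mm [ 3.2  0.3 -0. ] norm 3
leg az -0.00 deg x y z mm [  0.    0.  106.1] norm 106
415 0.1803711005228219
```

View pics/held1.png

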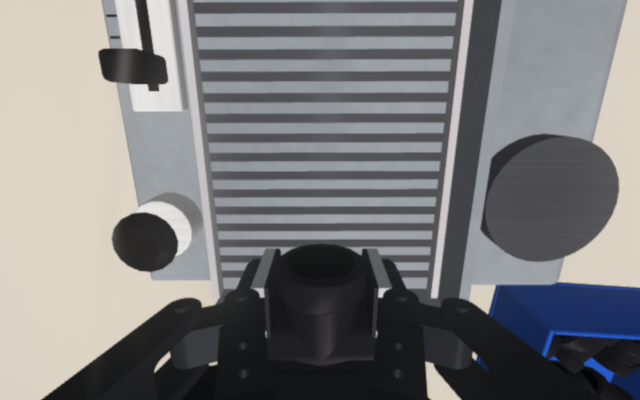

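The wrist view shows the tee held level, its branch mouth at (320,262), centred between the grille's rims. The starter head is at (146,241) and the damper grip at (135,65).

Emit:
arm_command(rows=[{"fingers":-1,"x":0.003,"y":0,"z":0.03,"ax":0,"ay":0,"az":0},{"fingers":-1,"x":0,"y":0,"z":0.03,"ax":0,"ay":0,"az":0},{"fingers":-1,"x":0,"y":0,"z":0.025,"ax":0,"ay":0,"az":0},{"fingers":-1,"x":0,"y":0,"z":0.014,"ax":0,"ay":0,"az":0},{"fingers":-1,"x":0,"y":0,"z":0.006,"ax":0,"ay":0,"az":0},{"fingers":-1,"x":0,"y":0,"z":0,"ax":0,"ay":0,"az":0},{"fingers":-1,"x":0,"y":0,"z":0,"ax":0,"ay":0,"az":0}])

```text
clock: 19.87
tcp_pos: [0.5541, -0.2925, 0.1045]
orientation: [2.243, 2.198, 0.001]
contact_force: [-0.8, 0.3, -3.3]
grip_width: 0.0389
gripper_force: 81.7
```

Emit:
arm_command(rows=[{"fingers":-1,"x":0,"y":0,"z":0.002,"ax":0,"ay":0,"az":0},{"fingers":-1,"x":0,"y":0,"z":0,"ax":0,"ay":0,"az":0}])

```text
clock: 20.03
tcp_pos: [0.554, -0.2932, 0.1026]
orientation: [2.243, 2.196, 0.001]
contact_force: [0.6, 0.3, -3.7]
grip_width: 0.0393
gripper_force: 81.7
```

Emit:
arm_command(rows=[{"fingers":-1,"x":0,"y":0,"z":0.002,"ax":0,"ay":0,"az":0},{"fingers":-1,"x":0,"y":0,"z":0.001,"ax":0,"ay":0,"az":0},{"fingers":-1,"x":0,"y":0,"z":0,"ax":0,"ay":0,"az":0}])

```text
clock: 20.28
tcp_pos: [0.554, -0.2931, 0.1003]
orientation: [2.244, 2.196, 0.001]
contact_force: [-3.3, 1.4, 6.7]
grip_width: 0.039
gripper_force: 83.2
```

Emit:
arm_command(rows=[{"fingers":0,"x":0,"y":0,"z":0,"ax":0,"ay":0,"az":0},{"fingers":0.5,"x":0,"y":0,"z":0,"ax":0,"ay":0,"az":0},{"fingers":1,"x":0,"y":0,"z":0,"ax":0,"ay":0,"az":0},{"fingers":1,"x":0,"y":0,"z":0,"ax":0,"ay":0,"az":0},{"fingers":1,"x":0,"y":0,"z":0,"ax":0,"ay":0,"az":0},{"fingers":1,"x":0,"y":0,"z":-0.03,"ax":0,"ay":0,"az":0},{"fingers":1,"x":0,"y":0,"z":-0.04,"ax":0,"ay":0,"az":0},{"fingers":1,"x":0,"y":0,"z":-0.04,"ax":0,"ay":0,"az":0}])

```text
clock: 20.95
tcp_pos: [0.5523, -0.2925, 0.2085]
orientation: [-2.243, -2.196, 0.001]
contact_force: [-0.0, -0.9, -0.1]
grip_width: 0.0853
gripper_force: 0.0
```

```bash
python3 go.py .40 .2 k -.066 .3937 .2308 k k
```

```text
t 20.9 at [ 0.5523 -0.2925  0.2085] yaw 1.550 F [-0.  -0.9 -0.1] w 0.085 gf 0 q [ 0.7   0.47 -0.43  1.7   0.22  1.02  0.18] tilt [-0.0025  0.0016]
leg az -87.42 deg x y z mm [184.4 481.3  -0. ] norm 515
leg az -0.00 deg x y z mm [ 8.3 30.3 -0. ] norm 31
```

Emit:
arm_command(rows=[{"fingers":1,"x":0.039,"y":0,"z":0,"ax":0,"ay":0,"az":0},{"fingers":1,"x":0.039,"y":0,"z":0,"ax":0,"ay":0,"az":0},{"fingers":1,"x":0.039,"y":0,"z":0,"ax":0,"ay":0,"az":0},{"fingers":1,"x":0.039,"y":0,"z":0,"ax":0,"ay":0,"az":0},{"fingers":1,"x":0.039,"y":0,"z":0,"ax":0,"ay":0,"az":0},{"fingers":1,"x":0.039,"y":0,"z":0,"ax":0,"ay":0,"az":0},{"fingers":1,"x":0.039,"y":0,"z":0,"ax":0,"ay":0,"az":0},{"fingers":1,"x":0.039,"y":0,"z":0,"ax":0,"ay":0,"az":0},{"fingers":1,"x":0.039,"y":0,"z":0,"ax":0,"ay":0,"az":0},{"fingers":1,"x":0.039,"y":0,"z":0,"ax":0,"ay":0,"az":0}])

```text
clock: 21.78
tcp_pos: [0.5612, 0.0988, 0.2084]
orientation: [2.245, 2.197, 0.0]
contact_force: [0.4, -0.3, -0.3]
grip_width: 0.0853
gripper_force: 0.0
```

Emit:
arm_command(rows=[{"fingers":1,"x":0,"y":0,"z":0,"ax":0,"ay":0,"az":-6.72},{"fingers":1,"x":0,"y":0,"z":0,"ax":0,"ay":0,"az":-6.72},{"fingers":1,"x":0,"y":0,"z":0,"ax":0,"ay":0,"az":-6.72},{"fingers":1,"x":0,"y":0,"z":0,"ax":0,"ay":0,"az":-6.72},{"fingers":1,"x":0,"y":0,"z":0,"ax":0,"ay":0,"az":-6.72},{"fingers":1,"x":0,"y":0,"z":0,"ax":0,"ay":0,"az":-6.72},{"fingers":1,"x":0,"y":0,"z":0,"ax":0,"ay":0,"az":-6.72},{"fingers":1,"x":0,"y":0,"z":0,"ax":0,"ay":0,"az":-6.72},{"fingers":1,"x":0,"y":0,"z":0,"ax":0,"ay":0,"az":-6.72},{"fingers":1,"x":0,"y":0,"z":0,"ax":0,"ay":0,"az":-6.72}])

```text
clock: 22.62
tcp_pos: [0.5614, 0.097, 0.2083]
orientation: [0.645, 3.075, -0.0]
contact_force: [0.5, -0.5, -0.7]
grip_width: 0.0857
gripper_force: 0.0
```

Emit:
arm_command(rows=[{"fingers":1,"x":0,"y":0,"z":0,"ax":0,"ay":0,"az":-6.72},{"fingers":1,"x":0,"y":0,"z":0,"ax":0,"ay":0,"az":-6.72},{"fingers":1,"x":0,"y":0,"z":0,"ax":0,"ay":0,"az":-6.72},{"fingers":1,"x":0,"y":0,"z":0,"ax":0,"ay":0,"az":0}])

```text
clock: 22.95
tcp_pos: [0.5614, 0.0968, 0.2081]
orientation: [-0.1, -3.14, -0.0]
contact_force: [0.2, -0.3, -0.6]
grip_width: 0.0857
gripper_force: 0.0
```

```bash
python3 tees.py .422 .23 0 .4445 .352 0 .5525 -.323 .07; python3 go.py .3937 .2308 .13 3.076
```

```text
[0.422, 0.23] [([0.4224, 0.2312, 1.5001], np.float64(1.96)), ([0.4213, 0.2275, 1.5396], np.float64(3.38)), ([0.4252, 0.227, 1.5053], np.float64(1.66))]
[0.4445, 0.352] [([0.4437, 0.3548, -0.7238], np.float64(2.13)), ([0.4423, 0.3509, -0.7177], np.float64(3.21)), ([0.4461, 0.3502, -0.7199], np.float64(2.64))]
[0.5525, -0.323] [([0.5504, -0.3223, -0.0327], np.float64(3.87)), ([0.5522, -0.325, 0.0344], np.float64(6.17)), ([0.0], 0)]
t 23.1 at [0.5614 0.0969 0.2082] yaw 3.071 F [1.2 0.4 0.5] w 0.085 gf 0 q [ 0.39  0.49 -0.88  1.81  0.43  1.05  0.84] tilt [-0.0001  0.0001]
leg az -0.31 deg x y z mm [176.1 122.6  78.2] norm 228
```

Emit:
arm_command(rows=[{"fingers":1,"x":0.0294,"y":0.0204,"z":0,"ax":0,"ay":0,"az":0},{"fingers":1,"x":0.0294,"y":0.0204,"z":0,"ax":0,"ay":0,"az":0},{"fingers":1,"x":0.0294,"y":0.0204,"z":0.013,"ax":0,"ay":0,"az":0},{"fingers":1,"x":0.0294,"y":0.0204,"z":0.013,"ax":0,"ay":0,"az":0},{"fingers":1,"x":0.0294,"y":0.0204,"z":0.013,"ax":0,"ay":0,"az":0},{"fingers":1,"x":0.0294,"y":0.0204,"z":0.013,"ax":0,"ay":0,"az":0},{"fingers":1,"x":0,"y":0,"z":0.026,"ax":0,"ay":0,"az":0},{"fingers":1,"x":0,"y":0,"z":0,"ax":0,"ay":0,"az":0},{"fingers":1,"x":0,"y":0,"z":0,"ax":0,"ay":0,"az":0},{"fingers":1,"x":0,"y":0,"z":0,"ax":0,"ay":0,"az":0}])

```text
clock: 23.93
tcp_pos: [0.3947, 0.2309, 0.1311]
orientation: [0.11, 3.139, 0.0]
contact_force: [0.6, -0.3, -0.4]
grip_width: 0.0859
gripper_force: 0.0
```

```bash
python3 go.py .3937 .2308 .028 3.076
```

```text
t 23.9 at [0.3947 0.2309 0.1311] yaw 3.072 F [ 0.6 -0.3 -0.4] w 0.086 gf 0 q [ 0.1   0.43 -0.91  2.12  0.48  0.8   0.39] tilt [0.0007 0.0002]
leg az -0.24 deg x y z mm [ 1.000e+00 -1.000e-01  1.031e+02] norm 103
```

Emit:
arm_command(rows=[{"fingers":1,"x":0.001,"y":0,"z":0.035,"ax":0,"ay":0,"az":0},{"fingers":1,"x":0,"y":0,"z":0.035,"ax":0,"ay":0,"az":0},{"fingers":1,"x":0,"y":0,"z":0.02,"ax":0,"ay":0,"az":0},{"fingers":1,"x":0,"y":0,"z":0.013,"ax":0,"ay":0,"az":0},{"fingers":1,"x":0,"y":0,"z":0,"ax":0,"ay":0,"az":0},{"fingers":1,"x":0,"y":0,"z":0,"ax":0,"ay":0,"az":0}])

```text
clock: 24.43
tcp_pos: [0.3938, 0.2309, 0.0279]
orientation: [0.109, 3.139, 0.0]
contact_force: [0.1, 0.3, -0.4]
grip_width: 0.0855
gripper_force: 0.0
```

Emit:
arm_command(rows=[{"fingers":-1,"x":0,"y":0,"z":0,"ax":0,"ay":0,"az":0},{"fingers":-1,"x":0,"y":0,"z":0,"ax":0,"ay":0,"az":0},{"fingers":-1,"x":0,"y":0,"z":0,"ax":0,"ay":0,"az":0},{"fingers":-1,"x":0,"y":0,"z":0,"ax":0,"ay":0,"az":0},{"fingers":-1,"x":0,"y":0,"z":0,"ax":0,"ay":0,"az":0},{"fingers":-1,"x":0,"y":0,"z":0,"ax":0,"ay":0,"az":0}], grip_force=80)

```text
clock: 24.93
tcp_pos: [0.394, 0.2316, 0.0294]
orientation: [0.108, 3.136, 0.001]
contact_force: [-3.3, -3.1, 17.2]
grip_width: 0.0393
gripper_force: 78.3
```

Emit:
arm_command(rows=[{"fingers":-1,"x":0,"y":0,"z":-0.01,"ax":0,"ay":0,"az":0},{"fingers":-1,"x":0,"y":0,"z":-0.03,"ax":0,"ay":0,"az":0},{"fingers":-1,"x":0,"y":0,"z":-0.04,"ax":0,"ay":0,"az":0},{"fingers":-1,"x":0,"y":0,"z":-0.04,"ax":0,"ay":0,"az":0},{"fingers":-1,"x":-0.01,"y":0,"z":-0.036,"ax":0,"ay":0,"az":0},{"fingers":-1,"x":-0.03,"y":0,"z":-0.02,"ax":0,"ay":0,"az":0},{"fingers":-1,"x":-0.03,"y":0,"z":0,"ax":0,"ay":0,"az":0},{"fingers":-1,"x":-0.03,"y":0,"z":0,"ax":0,"ay":0,"az":0},{"fingers":-1,"x":-0.03,"y":0,"z":0,"ax":0,"ay":0,"az":0},{"fingers":-1,"x":-0.03,"y":0,"z":0,"ax":0,"ay":0,"az":0}])

```text
clock: 25.77
tcp_pos: [0.5534, 0.2193, 0.2041]
orientation: [-0.107, -3.14, 0.0]
contact_force: [0.4, -0.5, -3.5]
grip_width: 0.0392
gripper_force: 81.9
```

```bash
python3 go.py .554 -.195 k 1.549
```

```text
t 25.8 at [0.5534 0.2193 0.2041] yaw 3.074 F [ 0.4 -0.5 -3.5] w 0.039 gf 82 q [ 0.17  0.54 -0.88  1.75  0.47  1.07  0.62] tilt [-0.0001 -0.0001]
leg az 87.35 deg x y z mm [-414.2    9.7   -0. ] norm 414
```

Emit:
arm_command(rows=[{"fingers":-1,"x":0,"y":0,"z":0,"ax":0,"ay":0,"az":6.72},{"fingers":-1,"x":0,"y":0,"z":0,"ax":0,"ay":0,"az":6.72},{"fingers":-1,"x":0,"y":0,"z":0,"ax":0,"ay":0,"az":6.72},{"fingers":-1,"x":0,"y":0,"z":0,"ax":0,"ay":0,"az":6.72},{"fingers":-1,"x":0,"y":0,"z":0,"ax":0,"ay":0,"az":6.72},{"fingers":-1,"x":0,"y":0,"z":0,"ax":0,"ay":0,"az":6.72},{"fingers":-1,"x":0,"y":0,"z":0,"ax":0,"ay":0,"az":6.72},{"fingers":-1,"x":0,"y":0,"z":0,"ax":0,"ay":0,"az":6.72},{"fingers":-1,"x":0,"y":0,"z":0,"ax":0,"ay":0,"az":6.72},{"fingers":-1,"x":0,"y":0,"z":0,"ax":0,"ay":0,"az":6.72}])

```text
clock: 26.6
tcp_pos: [0.5517, 0.2201, 0.2039]
orientation: [-1.832, -2.551, -0.001]
contact_force: [0.1, -0.2, -3.7]
grip_width: 0.039
gripper_force: 81.5
```

Emit:
arm_command(rows=[{"fingers":-1,"x":0,"y":0,"z":0,"ax":0,"ay":0,"az":6.72},{"fingers":-1,"x":0,"y":0,"z":0,"ax":0,"ay":0,"az":6.72},{"fingers":-1,"x":0,"y":0,"z":0,"ax":0,"ay":0,"az":6.72},{"fingers":-1,"x":-0.03,"y":0.001,"z":0,"ax":0,"ay":0,"az":0},{"fingers":-1,"x":-0.03,"y":0.001,"z":0,"ax":0,"ay":0,"az":0},{"fingers":-1,"x":-0.03,"y":0.001,"z":0,"ax":0,"ay":0,"az":0},{"fingers":-1,"x":-0.03,"y":0.001,"z":0,"ax":0,"ay":0,"az":0},{"fingers":-1,"x":-0.03,"y":0.001,"z":0,"ax":0,"ay":0,"az":0},{"fingers":-1,"x":-0.03,"y":0.001,"z":0,"ax":0,"ay":0,"az":0},{"fingers":-1,"x":-0.03,"y":0.001,"z":0,"ax":0,"ay":0,"az":0}])

```text
clock: 27.43
tcp_pos: [0.5541, 0.0089, 0.204]
orientation: [-2.244, -2.198, -0.001]
contact_force: [1.4, -0.1, -4.6]
grip_width: 0.0393
gripper_force: 81.7
```

Emit:
arm_command(rows=[{"fingers":-1,"x":-0.035,"y":0.001,"z":0,"ax":0,"ay":0,"az":0},{"fingers":-1,"x":-0.035,"y":0.001,"z":0,"ax":0,"ay":0,"az":0},{"fingers":-1,"x":-0.035,"y":0.001,"z":0,"ax":0,"ay":0,"az":0},{"fingers":-1,"x":-0.035,"y":0,"z":0,"ax":0,"ay":0,"az":0},{"fingers":-1,"x":-0.035,"y":0,"z":0,"ax":0,"ay":0,"az":0},{"fingers":-1,"x":-0.029,"y":0,"z":0,"ax":0,"ay":0,"az":0},{"fingers":-1,"x":0,"y":0,"z":0,"ax":0,"ay":0,"az":0},{"fingers":-1,"x":0,"y":0,"z":0,"ax":0,"ay":0,"az":0}])

```text
clock: 28.1
tcp_pos: [0.5524, -0.1962, 0.2035]
orientation: [-2.25, -2.192, -0.0]
contact_force: [0.6, 1.0, -3.7]
grip_width: 0.0392
gripper_force: 81.7
```

```bash
python3 go.py .554 -.195 .103 1.549
```

```text
t 28.1 at [ 0.5524 -0.1962  0.2035] yaw 1.545 F [ 0.6  1.  -3.7] w 0.039 gf 82 q [ 0.57  0.42 -0.43  1.8   0.21  0.97  0.03] tilt [-0.0003  0.0005]
leg az -0.24 deg x y z mm [  1.2   1.5 100.5] norm 101
```

Emit:
arm_command(rows=[{"fingers":-1,"x":0.001,"y":0.0015,"z":0.03,"ax":0,"ay":0,"az":0},{"fingers":-1,"x":0,"y":0,"z":0.03,"ax":0,"ay":0,"az":0},{"fingers":-1,"x":0,"y":0,"z":0.025,"ax":0,"ay":0,"az":0},{"fingers":-1,"x":0,"y":0,"z":0.01,"ax":0,"ay":0,"az":0},{"fingers":-1,"x":0,"y":0,"z":0.005,"ax":0,"ay":0,"az":0},{"fingers":-1,"x":0,"y":0,"z":0.001,"ax":0,"ay":0,"az":0},{"fingers":-1,"x":0,"y":0,"z":0,"ax":0,"ay":0,"az":0}])

```text
clock: 28.68
tcp_pos: [0.5559, -0.1924, 0.1035]
orientation: [2.243, 2.198, 0.002]
contact_force: [0.9, -0.8, -2.7]
grip_width: 0.039
gripper_force: 81.7
```

Emit:
arm_command(rows=[{"fingers":-1,"x":0,"y":0,"z":0.002,"ax":0,"ay":0,"az":0},{"fingers":-1,"x":0,"y":0,"z":0,"ax":0,"ay":0,"az":0}])

```text
clock: 28.85
tcp_pos: [0.5559, -0.1929, 0.1015]
orientation: [2.243, 2.196, 0.002]
contact_force: [-0.0, -0.9, -4.4]
grip_width: 0.0389
gripper_force: 81.7
```

Emit:
arm_command(rows=[{"fingers":-1,"x":0,"y":0,"z":0.0015,"ax":0,"ay":0,"az":0},{"fingers":-1,"x":0,"y":0,"z":0.001,"ax":0,"ay":0,"az":0},{"fingers":-1,"x":0,"y":0,"z":0,"ax":0,"ay":0,"az":0}])

```text
clock: 29.1
tcp_pos: [0.5558, -0.1927, 0.0996]
orientation: [2.244, 2.197, 0.001]
contact_force: [-2.7, 1.1, 7.3]
grip_width: 0.039
gripper_force: 83.2
```

Emit:
arm_command(rows=[{"fingers":0,"x":0,"y":0,"z":0,"ax":0,"ay":0,"az":0},{"fingers":0.5,"x":0,"y":0,"z":0,"ax":0,"ay":0,"az":0},{"fingers":1,"x":0,"y":0,"z":0,"ax":0,"ay":0,"az":0},{"fingers":1,"x":0,"y":0,"z":0,"ax":0,"ay":0,"az":0},{"fingers":1,"x":0,"y":0,"z":0,"ax":0,"ay":0,"az":0},{"fingers":1,"x":0,"y":0,"z":-0.03,"ax":0,"ay":0,"az":0},{"fingers":1,"x":0,"y":0,"z":-0.04,"ax":0,"ay":0,"az":0},{"fingers":1,"x":0,"y":0,"z":-0.04,"ax":0,"ay":0,"az":0}])

```text
clock: 29.77
tcp_pos: [0.5539, -0.1927, 0.2081]
orientation: [-2.243, -2.196, 0.002]
contact_force: [0.6, -0.8, 0.7]
grip_width: 0.0855
gripper_force: 0.0
```

Emit:
arm_command(rows=[{"fingers":1,"x":0.039,"y":0,"z":0,"ax":0,"ay":0,"az":0},{"fingers":1,"x":0.039,"y":0,"z":0,"ax":0,"ay":0,"az":0},{"fingers":1,"x":0.039,"y":0,"z":0,"ax":0,"ay":0,"az":0},{"fingers":1,"x":0.039,"y":0,"z":0,"ax":0,"ay":0,"az":0},{"fingers":1,"x":0.039,"y":0,"z":0,"ax":0,"ay":0,"az":0},{"fingers":1,"x":0.039,"y":0,"z":0,"ax":0,"ay":0,"az":0},{"fingers":1,"x":0.039,"y":0,"z":0,"ax":0,"ay":0,"az":0},{"fingers":1,"x":0.039,"y":0,"z":0,"ax":0,"ay":0,"az":0},{"fingers":1,"x":0.039,"y":0,"z":0,"ax":0,"ay":0,"az":0},{"fingers":1,"x":0.039,"y":0,"z":0,"ax":0,"ay":0,"az":0}])

```text
clock: 30.6
tcp_pos: [0.5631, 0.1986, 0.2078]
orientation: [2.245, 2.197, -0.0]
contact_force: [-0.1, 0.2, -0.1]
grip_width: 0.0853
gripper_force: 0.0
```

Emit:
arm_command(rows=[{"fingers":1,"x":0,"y":0,"z":0,"ax":0,"ay":0,"az":6.8},{"fingers":1,"x":0,"y":0,"z":0,"ax":0,"ay":0,"az":6.8},{"fingers":1,"x":0,"y":0,"z":0,"ax":0,"ay":0,"az":6.8},{"fingers":1,"x":0,"y":0,"z":0,"ax":0,"ay":0,"az":6.8},{"fingers":1,"x":0,"y":0,"z":0,"ax":0,"ay":0,"az":6.8},{"fingers":1,"x":0,"y":0,"z":0,"ax":0,"ay":0,"az":6.8},{"fingers":1,"x":0,"y":0,"z":0,"ax":0,"ay":0,"az":0}])

```text
clock: 31.18
tcp_pos: [0.5632, 0.197, 0.2078]
orientation: [2.872, 1.271, -0.0]
contact_force: [-0.1, 0.3, 0.3]
grip_width: 0.0851
gripper_force: 0.0
```

```bash
python3 tees.py .4445 .352 0 .551 -.323 .07 .555 -.223 .07; python3 go.py .4646 .3730 .13 .848
```

```text
[0.4445, 0.352] [([0.4436, 0.3548, -0.735], np.float64(2.1)), ([0.4419, 0.3511, -0.716], np.float64(3.3)), ([0.4465, 0.3513, -0.7274], np.float64(1.76))]
[0.551, -0.323] [([0.5514, -0.323, -0.0203], np.float64(3.51)), ([0.5529, -0.3246, 0.0381], np.float64(6.82)), ([0.0], 0)]
[0.555, -0.223] [([0.5509, -0.2236, -0.0767], np.float64(3.17)), ([0.5504, -0.226, -0.0905], np.float64(5.38)), ([0.0], 0)]
t 31.3 at [0.5632 0.197  0.2078] yaw 0.841 F [ 0.5 -0.6  0.2] w 0.086 gf 0 q [-0.14  0.42 -0.39  1.77  0.19  0.99 -1.34] tilt [-0.     -0.0003]
leg az -0.40 deg x y z mm [  66.7 -190.4   77.8] norm 216
```

Emit:
arm_command(rows=[{"fingers":1,"x":0.0112,"y":-0.032,"z":0,"ax":0,"ay":0,"az":0},{"fingers":1,"x":0.0112,"y":-0.032,"z":0,"ax":0,"ay":0,"az":0},{"fingers":1,"x":0.0112,"y":-0.032,"z":0.01,"ax":0,"ay":0,"az":0},{"fingers":1,"x":0.0112,"y":-0.032,"z":0.01,"ax":0,"ay":0,"az":0},{"fingers":1,"x":0.0112,"y":-0.032,"z":0.01,"ax":0,"ay":0,"az":0},{"fingers":1,"x":0.0112,"y":-0.0323,"z":0.01,"ax":0,"ay":0,"az":0},{"fingers":1,"x":0,"y":0,"z":0.038,"ax":0,"ay":0,"az":0},{"fingers":1,"x":0,"y":0,"z":0,"ax":0,"ay":0,"az":0},{"fingers":1,"x":0,"y":0,"z":0,"ax":0,"ay":0,"az":0},{"fingers":1,"x":0,"y":0,"z":0,"ax":0,"ay":0,"az":0}])

```text
clock: 32.17
tcp_pos: [0.4665, 0.3752, 0.1307]
orientation: [2.87, 1.277, 0.001]
contact_force: [0.8, 0.3, 1.4]
grip_width: 0.0854
gripper_force: 0.0
```

```bash
python3 go.py .464 .3749 .028 .844
```

```text
t 32.2 at [0.4665 0.3752 0.1307] yaw 0.837 F [0.8 0.3 1.4] w 0.085 gf 0 q [-0.47  0.52 -0.42  1.82  0.27  0.85 -1.75] tilt [0.0008 0.    ]
leg az -0.39 deg x y z mm [ -1.8  -1.7 102.7] norm 103
```

Emit:
arm_command(rows=[{"fingers":1,"x":-0.0015,"y":-0.0015,"z":0.035,"ax":0,"ay":0,"az":-0.4},{"fingers":1,"x":0,"y":0,"z":0.035,"ax":0,"ay":0,"az":0},{"fingers":1,"x":0,"y":0,"z":0.02,"ax":0,"ay":0,"az":0},{"fingers":1,"x":0,"y":0,"z":0.012,"ax":0,"ay":0,"az":0},{"fingers":1,"x":0,"y":0,"z":0,"ax":0,"ay":0,"az":0},{"fingers":1,"x":0,"y":0,"z":0,"ax":0,"ay":0,"az":0}])

```text
clock: 32.67
tcp_pos: [0.4645, 0.3758, 0.0291]
orientation: [-2.866, -1.286, -0.003]
contact_force: [-0.2, 0.0, 0.2]
grip_width: 0.0854
gripper_force: 0.0
```

Emit:
arm_command(rows=[{"fingers":-1,"x":0,"y":0,"z":0,"ax":0,"ay":0,"az":0},{"fingers":-1,"x":0,"y":0,"z":0,"ax":0,"ay":0,"az":0},{"fingers":-1,"x":0,"y":0,"z":0,"ax":0,"ay":0,"az":0},{"fingers":-1,"x":0,"y":0,"z":0,"ax":0,"ay":0,"az":0},{"fingers":-1,"x":0,"y":0,"z":0,"ax":0,"ay":0,"az":0},{"fingers":-1,"x":0,"y":0,"z":0,"ax":0,"ay":0,"az":0}], grip_force=80)

```text
clock: 33.17
tcp_pos: [0.4646, 0.3768, 0.0298]
orientation: [-2.865, -1.287, -0.006]
contact_force: [0.4, -0.9, 8.9]
grip_width: 0.039
gripper_force: 79.4
```

Emit:
arm_command(rows=[{"fingers":-1,"x":0,"y":0,"z":-0.01,"ax":0,"ay":0,"az":0},{"fingers":-1,"x":0,"y":0,"z":-0.03,"ax":0,"ay":0,"az":0},{"fingers":-1,"x":0,"y":0,"z":-0.04,"ax":0,"ay":0,"az":0},{"fingers":-1,"x":0,"y":0,"z":-0.04,"ax":0,"ay":0,"az":0},{"fingers":-1,"x":0,"y":0,"z":-0.04,"ax":0,"ay":0,"az":0},{"fingers":-1,"x":0,"y":0,"z":-0.015,"ax":0,"ay":0,"az":-6.7},{"fingers":-1,"x":0,"y":0,"z":0,"ax":0,"ay":0,"az":-6.7},{"fingers":-1,"x":0,"y":0,"z":0,"ax":0,"ay":0,"az":-6.7},{"fingers":-1,"x":0,"y":0,"z":0,"ax":0,"ay":0,"az":-6.7},{"fingers":-1,"x":0,"y":0,"z":0,"ax":0,"ay":0,"az":-6.7}])

```text
clock: 34.0
tcp_pos: [0.4625, 0.3748, 0.2028]
orientation: [2.367, 2.065, -0.002]
contact_force: [-0.4, 0.6, -3.7]
grip_width: 0.0393
gripper_force: 82.0
```

Emit:
arm_command(rows=[{"fingers":-1,"x":0,"y":0,"z":0,"ax":0,"ay":0,"az":-6.7},{"fingers":-1,"x":0,"y":0,"z":0,"ax":0,"ay":0,"az":0},{"fingers":-1,"x":0,"y":0,"z":0,"ax":0,"ay":0,"az":0}])

```text
clock: 34.25
tcp_pos: [0.4628, 0.375, 0.2025]
orientation: [-2.252, -2.19, 0.002]
contact_force: [0.0, -0.2, -4.7]
grip_width: 0.0392
gripper_force: 81.9
```

```bash
python3 go.py .5562 -.0951 .21 1.549
```

```text
t 34.2 at [0.4628 0.375  0.2025] yaw 1.543 F [ 0.  -0.2 -4.7] w 0.039 gf 82 q [-0.33  0.46 -0.6   1.77  0.3   1.01 -1.07] tilt [-0.0012 -0.0008]
leg az -0.37 deg x y z mm [-467.9  103.6   -7.5] norm 479
```

Emit:
arm_command(rows=[{"fingers":-1,"x":-0.0334,"y":0.0074,"z":0,"ax":0,"ay":0,"az":-0.37},{"fingers":-1,"x":-0.0334,"y":0.0074,"z":0,"ax":0,"ay":0,"az":0},{"fingers":-1,"x":-0.0334,"y":0.0074,"z":0,"ax":0,"ay":0,"az":0},{"fingers":-1,"x":-0.0334,"y":0.0074,"z":0,"ax":0,"ay":0,"az":0},{"fingers":-1,"x":-0.0334,"y":0.0074,"z":0,"ax":0,"ay":0,"az":0},{"fingers":-1,"x":-0.0334,"y":0.0074,"z":0,"ax":0,"ay":0,"az":0},{"fingers":-1,"x":-0.0334,"y":0.0074,"z":0,"ax":0,"ay":0,"az":0},{"fingers":-1,"x":-0.0334,"y":0.0074,"z":0,"ax":0,"ay":0,"az":0},{"fingers":-1,"x":-0.0334,"y":0.0074,"z":0,"ax":0,"ay":0,"az":0},{"fingers":-1,"x":-0.0334,"y":0.0074,"z":0,"ax":0,"ay":0,"az":0}])

```text
clock: 35.08
tcp_pos: [0.5306, 0.0386, 0.203]
orientation: [-2.246, -2.197, 0.001]
contact_force: [0.3, 0.1, -3.9]
grip_width: 0.039
gripper_force: 81.8
```

Emit:
arm_command(rows=[{"fingers":-1,"x":-0.0334,"y":0.0074,"z":0,"ax":0,"ay":0,"az":0},{"fingers":-1,"x":-0.0334,"y":0.0074,"z":0,"ax":0,"ay":0,"az":0},{"fingers":-1,"x":-0.0334,"y":0.0074,"z":0,"ax":0,"ay":0,"az":0},{"fingers":-1,"x":-0.0334,"y":0.0074,"z":0,"ax":0,"ay":0,"az":0},{"fingers":-1,"x":0,"y":0,"z":0,"ax":0,"ay":0,"az":0},{"fingers":-1,"x":0,"y":0,"z":0,"ax":0,"ay":0,"az":0},{"fingers":-1,"x":0,"y":0,"z":0,"ax":0,"ay":0,"az":0}])

```text
clock: 35.67
tcp_pos: [0.5577, -0.0933, 0.2027]
orientation: [-2.244, -2.198, -0.0]
contact_force: [-0.4, 0.5, -4.6]
grip_width: 0.0387
gripper_force: 81.9
```

```bash
python3 go.py .5562 -.0951 .103 1.549
```

```text
t 35.7 at [ 0.5577 -0.0933  0.2027] yaw 1.550 F [-0.4  0.5 -4.6] w 0.039 gf 82 q [ 0.43  0.39 -0.48  1.84  0.21  0.96 -0.16] tilt [-0.0007  0.0007]
leg az 0.07 deg x y z mm [-1.9 -1.4 99.7] norm 100
```

Emit:
arm_command(rows=[{"fingers":-1,"x":-0.002,"y":-0.0015,"z":0.03,"ax":0,"ay":0,"az":0},{"fingers":-1,"x":0,"y":0,"z":0.03,"ax":0,"ay":0,"az":0},{"fingers":-1,"x":0,"y":0,"z":0.025,"ax":0,"ay":0,"az":0},{"fingers":-1,"x":0,"y":0,"z":0.01,"ax":0,"ay":0,"az":0},{"fingers":-1,"x":0,"y":0,"z":0.005,"ax":0,"ay":0,"az":0},{"fingers":-1,"x":0,"y":0,"z":0.001,"ax":0,"ay":0,"az":0},{"fingers":-1,"x":0,"y":0,"z":0,"ax":0,"ay":0,"az":0}])

```text
clock: 36.25
tcp_pos: [0.5575, -0.0951, 0.1029]
orientation: [2.24, 2.201, 0.002]
contact_force: [-0.4, -0.1, -4.4]
grip_width: 0.0391
gripper_force: 81.9
```

Emit:
arm_command(rows=[{"fingers":-1,"x":0,"y":0,"z":0.001,"ax":0,"ay":0,"az":0},{"fingers":-1,"x":0,"y":0,"z":0,"ax":0,"ay":0,"az":0}])

```text
clock: 36.42
tcp_pos: [0.5575, -0.0957, 0.1021]
orientation: [2.24, 2.2, 0.002]
contact_force: [-0.0, 0.1, -4.1]
grip_width: 0.0388
gripper_force: 81.9
```

Emit:
arm_command(rows=[{"fingers":-1,"x":0,"y":0,"z":0.0015,"ax":0,"ay":0,"az":0},{"fingers":-1,"x":0,"y":0,"z":0.0015,"ax":0,"ay":0,"az":0},{"fingers":-1,"x":0,"y":0,"z":0,"ax":0,"ay":0,"az":0}])

```text
clock: 36.67
tcp_pos: [0.5575, -0.0957, 0.0998]
orientation: [2.241, 2.2, 0.001]
contact_force: [-4.3, 0.7, 9.9]
grip_width: 0.039
gripper_force: 83.7
```

Emit:
arm_command(rows=[{"fingers":0,"x":0,"y":0,"z":0,"ax":0,"ay":0,"az":0},{"fingers":0.5,"x":0,"y":0,"z":0,"ax":0,"ay":0,"az":0},{"fingers":1,"x":0,"y":0,"z":0,"ax":0,"ay":0,"az":0},{"fingers":1,"x":0,"y":0,"z":0,"ax":0,"ay":0,"az":0},{"fingers":1,"x":0,"y":0,"z":0,"ax":0,"ay":0,"az":0},{"fingers":1,"x":0,"y":0,"z":-0.03,"ax":0,"ay":0,"az":0},{"fingers":1,"x":0,"y":0,"z":-0.04,"ax":0,"ay":0,"az":0},{"fingers":1,"x":0,"y":0,"z":-0.04,"ax":0,"ay":0,"az":0},{"fingers":1,"x":0,"y":0,"z":0,"ax":0,"ay":0,"az":0}])

```text
clock: 37.42
tcp_pos: [0.5612, -0.0959, 0.2156]
orientation: [2.235, 2.193, 0.012]
contact_force: [1.9, 0.7, -0.4]
grip_width: 0.0853
gripper_force: 0.0
```

```bash
python3 tees.py .551 -.323 .07 .551 -.2245 .07 .557 -.125 .07; python3 - <<'E'
from fit import *
a=-.022; Rm=np.array([[np.cos(a),-np.sin(a)],[np.sin(a),np.cos(a)]]); b=np.array([.5285,-.215])
w=np.load('top0.npy')
for u,v in ((409,235),(410,235),(410,233),(411,236)): print(u,v,w[v,u].round(3),((w[v,u,:2]-b)@Rm).round(4))
# orthorectified ledge strip in the box frame, wrist + top
g=grab('wrist','w5'); 
for n,g in (('wrist',g),('top',grab('top'))):
    xs,ys=np.meshgrid(np.arange(.17,-.01,-.0005),np.arange(-.08,-.15,-.0005)) # cols: y decreasing, rows: x decreasing
    P=np.stack([ys,xs],-1)@Rm.T+b; P=np.concatenate([P,np.full(P.shape[:2]+(1,),.055)],-1)
    T=np.linalg.inv(g['world_from_camera']); c=P@T[:3,:3].T+T[:3,3]; uv=c@g['K'].T; uv=(uv[...,:2]/uv[...,2:]).astype(np.float32)
    im=cv2.remap(g['frame'],uv[...,0],uv[...,1],cv2.INTER_LINEAR); cv2.imwrite('pics/or_%s.png'%n,cv2.resize(im[:,:,::-1],None,fx=2,fy=2))
    st=im.mean(2)[108:128].mean(0); k=np.argsort(st)[:6]; print(n,'dark cols y',xs[0,k].round(4),st[k].round(0))
a=cv2.imread('pics/or_wrist.png');b2=cv2.imread('pics/or_top.png');cv2.imwrite('pics/or.png',np.vstack([a,b2]))
E
python3 go.py
```

```text
[0.551, -0.323] [([0.0], 0), ([0.0], 0), ([0.0], 0)]
[0.551, -0.2245] [([0.5513, -0.2238, -0.0761], np.float64(3.05)), ([0.5498, -0.2278, -0.0808], np.float64(5.12)), ([0.5537, -0.2268, -0.0949], np.float64(2.31))]
[0.557, -0.125] [([0.5559, -0.1249, 0.0003], np.float64(11.41)), ([0.5555, -0.1283, 0.0124], np.float64(12.12)), ([0.5588, -0.1278, -0.0011], np.float64(9.93))]
409 235 [ 0.394 -0.106  0.059] [-0.1367  0.1062]
410 235 [ 0.394 -0.11   0.054] [-0.1363  0.1024]
410 233 [ 0.4   -0.11   0.052] [-0.1306  0.1019]
411 236 [ 0.392 -0.112  0.055] [-0.1392  0.0999]
wrist dark cols y [-0.01   -0.0095 -0.009  -0.0085 -0.008  -0.0075] [25. 25. 25. 26. 26. 26.]
top dark cols y [0.1055 0.105  0.106  0.1045 0.1065 0.104 ] [79. 83. 84. 88. 90. 93.]
t 37.7 at [ 0.5556 -0.096   0.2065] yaw 1.552 F [ 1.2  0.2 -0.7] w 0.086 gf 0 q [ 0.44  0.39 -0.48  1.84  0.21  0.97 -0.15] tilt [-0.0023  0.0001]
```

View pics/or.png

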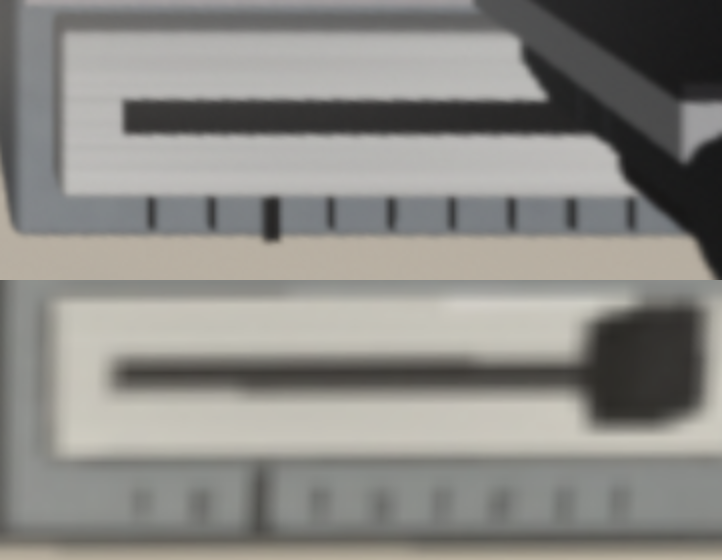

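The rectified strips show the long mark at column 271 in the wrist strip and 262 in the top strip. That puts it at a box y of about 0.102–0.104. The grip's middle is at about 0.022, so it needs to slide roughly 80 mm left.

Emit:
arm_command(rows=[{"fingers":1,"x":0,"y":0,"z":0,"ax":0,"ay":0,"az":6.94},{"fingers":1,"x":0,"y":0,"z":0,"ax":0,"ay":0,"az":6.94},{"fingers":1,"x":0,"y":0,"z":0,"ax":0,"ay":0,"az":6.94},{"fingers":1,"x":0,"y":0,"z":0,"ax":0,"ay":0,"az":6.94},{"fingers":1,"x":0,"y":0,"z":0,"ax":0,"ay":0,"az":6.94},{"fingers":1,"x":0,"y":0,"z":0,"ax":0,"ay":0,"az":6.94},{"fingers":1,"x":0,"y":0,"z":0,"ax":0,"ay":0,"az":6.94},{"fingers":1,"x":0,"y":0,"z":0,"ax":0,"ay":0,"az":6.94},{"fingers":1,"x":0,"y":0,"z":0,"ax":0,"ay":0,"az":6.94},{"fingers":1,"x":0,"y":0,"z":0,"ax":0,"ay":0,"az":6.94}])

```text
clock: 38.5
tcp_pos: [0.5556, -0.0958, 0.206]
orientation: [-3.097, -0.524, 0.005]
contact_force: [0.4, -0.9, 0.6]
grip_width: 0.0854
gripper_force: 0.0
```

Emit:
arm_command(rows=[{"fingers":0.5,"x":0,"y":0,"z":0,"ax":0,"ay":0,"az":6.94},{"fingers":0.5,"x":0,"y":0,"z":0,"ax":0,"ay":0,"az":6.94},{"fingers":0.5,"x":0,"y":0,"z":0,"ax":0,"ay":0,"az":6.94},{"fingers":0.5,"x":-0.0261,"y":0.0195,"z":0,"ax":0,"ay":0,"az":0},{"fingers":0.5,"x":-0.0261,"y":0.0195,"z":0,"ax":0,"ay":0,"az":0},{"fingers":0.5,"x":-0.0261,"y":0.0195,"z":0,"ax":0,"ay":0,"az":0},{"fingers":0.5,"x":-0.0261,"y":0.0195,"z":0,"ax":0,"ay":0,"az":0},{"fingers":0.5,"x":-0.0261,"y":0.0195,"z":0,"ax":0,"ay":0,"az":0},{"fingers":0.5,"x":0,"y":0,"z":0,"ax":0,"ay":0,"az":0},{"fingers":0.5,"x":0,"y":0,"z":0,"ax":0,"ay":0,"az":0}], grip_force=25)

```text
clock: 39.33
tcp_pos: [0.4218, -0.1914, 0.2066]
orientation: [-3.141, 0.04, 0.004]
contact_force: [0.6, 0.4, -0.9]
grip_width: 0.064
gripper_force: 0.0
```

```bash
python3 go.py .423 -.1907 .093 -.022; python3 - <<'E'
from fit import *
P=pts(cloud(grab('wrist')));m=(P[:,2]>.103)&(P[:,2]<.116)&(abs(P[:,0]-.42)<.03)&(abs(P[:,1]+.19)<.05);p=P[m];print(len(p),p.min(0) if len(p) else 0,p.max(0) if len(p) else 0,p.mean(0))
E
```

```text
t 39.3 at [ 0.4218 -0.1914  0.2066] yaw -0.026 F [ 0.6  0.4 -0.9] w 0.064 gf 0 q [ 0.4   0.19 -0.12  2.08  0.03  0.88 -1.34] tilt [-0.0028  0.0004]
leg az -0.21 deg x y z mm [  1.2  -0.8 113.6] norm 114
969 [ 0.41385607 -0.20508331  0.10308219] [ 0.44096571 -0.18553235  0.11124957] [ 0.42823004 -0.19536742  0.10831221]
```

Emit:
arm_command(rows=[{"fingers":0.5,"x":0.0047,"y":0.002,"z":0.03,"ax":0,"ay":0,"az":0},{"fingers":0.5,"x":0,"y":0,"z":0.03,"ax":0,"ay":0,"az":0},{"fingers":0.5,"x":0,"y":0,"z":0.03,"ax":0,"ay":0,"az":0},{"fingers":0.5,"x":0,"y":0,"z":0.015,"ax":0,"ay":0,"az":0},{"fingers":0.5,"x":0,"y":0,"z":0.008,"ax":0,"ay":0,"az":0},{"fingers":0.5,"x":0,"y":0,"z":0,"ax":0,"ay":0,"az":0},{"fingers":0.5,"x":0,"y":0,"z":0,"ax":0,"ay":0,"az":0}])

```text
clock: 39.97
tcp_pos: [0.4294, -0.1919, 0.0948]
orientation: [-3.141, 0.033, 0.0]
contact_force: [-0.8, -0.3, 0.3]
grip_width: 0.0642
gripper_force: 0.0
```

Emit:
arm_command(rows=[{"fingers":-1,"x":0,"y":0,"z":0,"ax":0,"ay":0,"az":0},{"fingers":-1,"x":0,"y":0,"z":0,"ax":0,"ay":0,"az":0},{"fingers":-1,"x":0,"y":0,"z":0,"ax":0,"ay":0,"az":0},{"fingers":-1,"x":0,"y":0,"z":0,"ax":0,"ay":0,"az":0},{"fingers":-1,"x":0,"y":0,"z":0,"ax":0,"ay":0,"az":0}], grip_force=25)

```text
clock: 40.38
tcp_pos: [0.4293, -0.1929, 0.0958]
orientation: [3.141, -0.035, 0.003]
contact_force: [-0.8, 0.1, 6.9]
grip_width: 0.0198
gripper_force: 27.9
```

```bash
python3 go.py
```

```text
t 40.4 at [ 0.4293 -0.1929  0.0958] yaw -0.022 F [-0.8  0.1  6.9] w 0.020 gf 28 q [ 0.38  0.37 -0.11  2.16  0.07  0.61 -1.37] tilt [ 0.0018 -0.0008]
```

Emit:
arm_command(rows=[{"fingers":-1,"x":0,"y":-0.005,"z":-0.001,"ax":0,"ay":0,"az":0},{"fingers":-1,"x":0,"y":-0.01,"z":0,"ax":0,"ay":0,"az":0},{"fingers":-1,"x":0,"y":-0.01,"z":0,"ax":0,"ay":0,"az":0},{"fingers":-1,"x":0,"y":-0.01,"z":0,"ax":0,"ay":0,"az":0},{"fingers":-1,"x":0,"y":-0.01,"z":0,"ax":0,"ay":0,"az":0},{"fingers":-1,"x":0,"y":-0.01,"z":0,"ax":0,"ay":0,"az":0},{"fingers":-1,"x":0,"y":-0.01,"z":0,"ax":0,"ay":0,"az":0},{"fingers":-1,"x":0,"y":-0.01,"z":0,"ax":0,"ay":0,"az":0},{"fingers":-1,"x":0,"y":-0.0065,"z":0,"ax":0,"ay":0,"az":0},{"fingers":-1,"x":0,"y":0,"z":0,"ax":0,"ay":0,"az":0}])

```text
clock: 41.22
tcp_pos: [0.4312, -0.1084, 0.0959]
orientation: [-3.141, 0.03, -0.002]
contact_force: [4.4, 1.7, -9.4]
grip_width: 0.02
gripper_force: 26.3
```

Emit:
arm_command(rows=[{"fingers":-1,"x":0,"y":0,"z":0,"ax":0,"ay":0,"az":0},{"fingers":0.5,"x":0,"y":0,"z":0,"ax":0,"ay":0,"az":0},{"fingers":0.5,"x":0,"y":0,"z":0,"ax":0,"ay":0,"az":0},{"fingers":0.5,"x":0,"y":0,"z":0,"ax":0,"ay":0,"az":0},{"fingers":0.5,"x":0,"y":0,"z":0,"ax":0,"ay":0,"az":0},{"fingers":0.5,"x":0,"y":0,"z":-0.03,"ax":0,"ay":0,"az":0},{"fingers":0.5,"x":0,"y":0,"z":-0.04,"ax":0,"ay":0,"az":0},{"fingers":0.5,"x":0,"y":0,"z":-0.04,"ax":0,"ay":0,"az":0},{"fingers":0.5,"x":0,"y":0,"z":0,"ax":0,"ay":0,"az":0}])

```text
clock: 41.97
tcp_pos: [0.4341, -0.1116, 0.2125]
orientation: [3.14, -0.036, 0.017]
contact_force: [1.7, -0.1, 1.1]
grip_width: 0.0642
gripper_force: 0.0
```

```bash
python3 go.py; python3 - <<'E'
from fit import *
a=-.022; Rm=np.array([[np.cos(a),-np.sin(a)],[np.sin(a),np.cos(a)]]); b=np.array([.5285,-.215])
for n in ('top','wrist','side'):
    P=pts(cloud(grab(n,'d_'+n)));q=(P[:,:2]-b)@Rm;m=(P[:,2]>.103)&(P[:,2]<.116)&(abs(q[:,0]+.106)<.03)&(q[:,1]>0)&(q[:,1]<.17);p=q[m];print(n,len(p),p.min(0) if len(p) else 0,p.max(0) if len(p) else 0,p.mean(0))
t=cv2.imread('pics/d_top.png')[90:250,370:530];w=cv2.imread('pics/d_wrist.png')
cv2.imwrite('pics/d.png',np.hstack([cv2.resize(t,(400,400),interpolation=cv2.INTER_CUBIC),w[:,100:500]]))
E
```

```text
t 42.0 at [ 0.4341 -0.1116  0.2125] yaw -0.023 F [ 1.7 -0.1  1.1] w 0.064 gf 0 q [ 0.25  0.15 -0.15  2.11  0.03  0.87 -1.51] tilt [ 0.011  -0.0019]
top 66 [-0.11959899  0.09931898] [-0.09541765  0.11800994] [-0.10797736  0.10862493]
wrist 933 [-0.11498894  0.09424254] [-0.08776976  0.11406526] [-0.10041729  0.10409886]
side 36 [-0.1195777   0.08977806] [-0.0947267   0.11763182] [-0.10720593  0.1064744 ]
```

View pics/d.png

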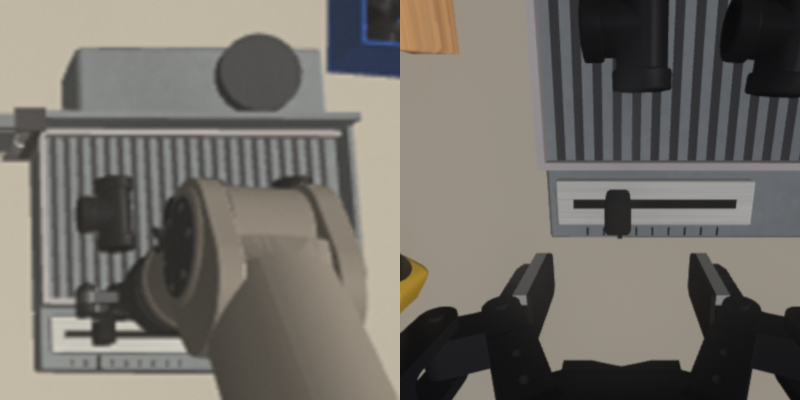

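The left half (top view) shows a tee lying on the grille and the grip set near the long mark at (98,360). The right half (wrist view) shows the grip at (618,212), directly over the long mark at (620,236), with two tees flat on the grille.

Emit:
arm_command(rows=[{"fingers":-1,"x":-0.0025,"y":0.039,"z":0,"ax":0,"ay":0,"az":0},{"fingers":-1,"x":-0.0025,"y":0.039,"z":0,"ax":0,"ay":0,"az":0},{"fingers":-1,"x":-0.0025,"y":0.039,"z":0,"ax":0,"ay":0,"az":0},{"fingers":-1,"x":-0.0025,"y":0.039,"z":0,"ax":0,"ay":0,"az":0},{"fingers":-1,"x":-0.0025,"y":0.039,"z":0,"ax":0,"ay":0,"az":0},{"fingers":-1,"x":-0.0025,"y":0.039,"z":0,"ax":0,"ay":0,"az":0},{"fingers":-1,"x":-0.0025,"y":0.039,"z":0,"ax":0,"ay":0,"az":0},{"fingers":-1,"x":-0.0025,"y":0.039,"z":0,"ax":0,"ay":0,"az":0},{"fingers":-1,"x":-0.0025,"y":0.039,"z":0,"ax":0,"ay":0,"az":0},{"fingers":-1,"x":-0.0025,"y":0.039,"z":0,"ax":0,"ay":0,"az":0}])

```text
clock: 42.95
tcp_pos: [0.3953, -0.5012, 0.2032]
orientation: [-3.138, 0.035, 0.005]
contact_force: [0.3, 0.4, 0.4]
grip_width: 0.0002
gripper_force: 0.0
```

Emit:
arm_command(rows=[{"fingers":-1,"x":0,"y":0.039,"z":0,"ax":0,"ay":0,"az":0},{"fingers":-1,"x":0,"y":0.039,"z":0,"ax":0,"ay":0,"az":0},{"fingers":-1,"x":0,"y":0.039,"z":0,"ax":0,"ay":0,"az":0}])

```text
clock: 43.2
tcp_pos: [0.393, -0.6181, 0.2028]
orientation: [-3.138, 0.035, 0.005]
contact_force: [0.9, -0.6, 0.4]
grip_width: -0.0001
gripper_force: 0.0
```

```bash
python3 tees.py .551 -.323 .07 .551 -.2255 .07 .556 -.126 .07; python3 wing.py; python3 wd.py .646 .061; python3 - <<'E'
from fit import *
a=-.022; Rm=np.array([[np.cos(a),-np.sin(a)],[np.sin(a),np.cos(a)]]); b=np.array([.5285,-.215])
for n in ('top','side'):
    P=pts(cloud(grab(n)));q=(P[:,:2]-b)@Rm
    for lo,hi,y0,y1 in ((.103,.116,.03,.17),(.112,.122,-.17,-.03)):
        m=(P[:,2]>lo)&(P[:,2]<hi)&(abs(q[:,0]+.106)<.03)&(q[:,1]>y0)&(q[:,1]<y1);print(n,m.sum(),(q[m].min(0)+q[m].max(0))/2,P[m].mean(0).round(4))
t=cv2.imread('pics/t_top.png')[90:250,300:540];cv2.imwrite('pics/e.png',cv2.resize(t,(780,520),interpolation=cv2.INTER_CUBIC))
E
python3 go.py .4147 -.315 .16 k
```

```text
[0.551, -0.323] [([0.5511, -0.3233, -0.0389], np.float64(3.49)), ([0.5509, -0.3247, 0.0021], np.float64(6.21)), ([0.0], 0)]
[0.551, -0.2255] [([0.5509, -0.2236, -0.0836], np.float64(3.16)), ([0.5489, -0.2253, -0.1389], np.float64(6.02)), ([0.0], 0)]
[0.556, -0.126] [([0.5563, -0.1244, 0.0044], np.float64(3.02)), ([0.5546, -0.1271, -0.0122], np.float64(5.57)), ([0.0], 0)]
top 332 [0.645 0.011 0.114] [0.666 0.139 0.132] [0.654 0.076 0.124] angle from world +y deg -1.73
side 198 [0.645 0.011 0.114] [0.665 0.14  0.133] [0.654 0.078 0.125] angle from world +y deg -1.66
top (array([ 0.64784203,  0.06247539, -0.02678507]), np.float64(2.313790982781062))
side (array([ 0.64675129,  0.05708671, -0.05272568]), np.float64(3.3492455314419844))
top 81 [-0.10585155  0.10877727] [ 0.425 -0.104  0.108]
top 175 [-0.11228304 -0.10321515] [ 0.4141 -0.316   0.1154]
side 35 [-0.10653442  0.10674849] [ 0.4243 -0.106   0.1087]
side 70 [-0.11258458 -0.10213543] [ 0.4144 -0.3144  0.1158]
t 43.6 at [ 0.395  -0.6157  0.2056] yaw -0.020 F [0.2 0.  0.7] w -0.000 gf 0 q [ 0.86  0.61  0.08  1.45 -0.05  1.09 -0.64] tilt [0.0001 0.0011]
leg az -0.00 deg x y z mm [  13.6 -301.1   45.6] norm 305
```

View pics/e.png

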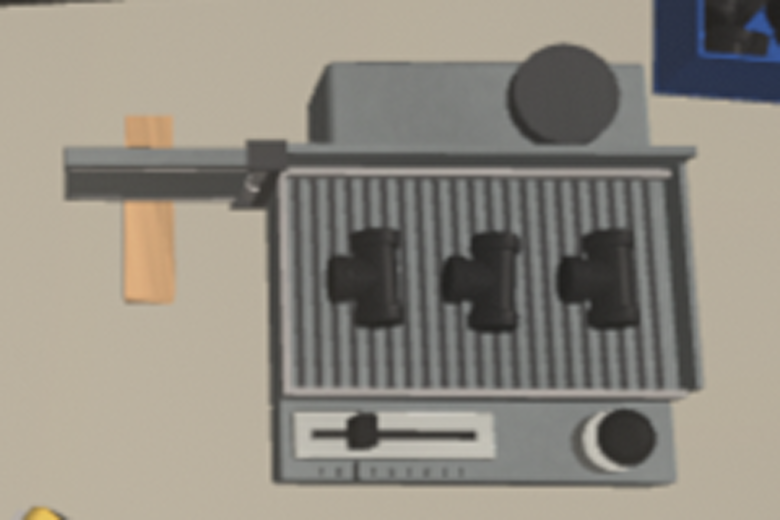

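The zoomed top view shows three tees flat on the grille and well apart, at about (368,278), (485,282) and (602,278). The wing is in line with the back screen, with the wedge under it at (148,210). The damper grip is at (362,430) and its mark at (356,472). Height-corrected, the grip is about 3 mm past the mark, so I'll re-centre it.

Emit:
arm_command(rows=[{"fingers":0.5,"x":0.0019,"y":-0.0389,"z":0,"ax":0,"ay":0,"az":0.1},{"fingers":0.5,"x":0.0019,"y":-0.0389,"z":0,"ax":0,"ay":0,"az":0},{"fingers":0.5,"x":0.0019,"y":-0.0389,"z":0,"ax":0,"ay":0,"az":0},{"fingers":0.5,"x":0.0019,"y":-0.0389,"z":0,"ax":0,"ay":0,"az":0},{"fingers":0.5,"x":0.0019,"y":-0.0389,"z":0,"ax":0,"ay":0,"az":0},{"fingers":0.5,"x":0.0019,"y":-0.0389,"z":0,"ax":0,"ay":0,"az":0},{"fingers":0.5,"x":0.0019,"y":-0.0389,"z":0,"ax":0,"ay":0,"az":0},{"fingers":0.5,"x":0.0019,"y":-0.0389,"z":0,"ax":0,"ay":0,"az":0},{"fingers":0.5,"x":0.0019,"y":-0.0389,"z":0,"ax":0,"ay":0,"az":0},{"fingers":0.5,"x":0.0019,"y":-0.0389,"z":0,"ax":0,"ay":0,"az":0}])

```text
clock: 44.48
tcp_pos: [0.422, -0.2263, 0.2064]
orientation: [3.141, -0.035, 0.002]
contact_force: [1.7, -0.1, 0.1]
grip_width: 0.0641
gripper_force: 0.0
```

Emit:
arm_command(rows=[{"fingers":0.5,"x":0.0019,"y":-0.0389,"z":0,"ax":0,"ay":0,"az":0},{"fingers":0.5,"x":0.0019,"y":-0.0389,"z":0,"ax":0,"ay":0,"az":0},{"fingers":0.5,"x":0.0019,"y":-0.0389,"z":0,"ax":0,"ay":0,"az":0},{"fingers":0.5,"x":0,"y":0,"z":0,"ax":0,"ay":0,"az":0},{"fingers":0.5,"x":0,"y":0,"z":0,"ax":0,"ay":0,"az":0},{"fingers":0.5,"x":0,"y":0,"z":0,"ax":0,"ay":0,"az":0}])

```text
clock: 44.98
tcp_pos: [0.4307, -0.1125, 0.2062]
orientation: [3.141, -0.036, 0.001]
contact_force: [-0.1, 0.0, -0.2]
grip_width: 0.064
gripper_force: 0.0
```

```bash
python3 go.py .4308 -.1103 .096 -.022
```

```text
t 45.0 at [ 0.4307 -0.1125  0.2062] yaw -0.023 F [-0.1  0.  -0.2] w 0.064 gf 0 q [ 0.23  0.16 -0.13  2.12  0.03  0.86 -1.51] tilt [ 0.0007 -0.0006]
leg az -0.05 deg x y z mm [ 1.000e-01 -2.200e+00  1.102e+02] norm 110
```

Emit:
arm_command(rows=[{"fingers":0.5,"x":0,"y":-0.0015,"z":0.03,"ax":0,"ay":0,"az":0},{"fingers":0.5,"x":0,"y":0,"z":0.03,"ax":0,"ay":0,"az":0},{"fingers":0.5,"x":0,"y":0,"z":0.03,"ax":0,"ay":0,"az":0},{"fingers":0.5,"x":0,"y":0,"z":0.018,"ax":0,"ay":0,"az":0},{"fingers":0.5,"x":0,"y":0,"z":0,"ax":0,"ay":0,"az":0},{"fingers":0.5,"x":0,"y":0,"z":0,"ax":0,"ay":0,"az":0},{"fingers":0.5,"x":0,"y":0,"z":0,"ax":0,"ay":0,"az":0}])

```text
clock: 45.57
tcp_pos: [0.4316, -0.1119, 0.0988]
orientation: [3.141, -0.04, 0.002]
contact_force: [-0.4, 0.0, -0.1]
grip_width: 0.0637
gripper_force: 0.0
```

Emit:
arm_command(rows=[{"fingers":-1,"x":0,"y":0,"z":0,"ax":0,"ay":0,"az":0},{"fingers":-1,"x":0,"y":0,"z":0,"ax":0,"ay":0,"az":0},{"fingers":-1,"x":0,"y":0,"z":0,"ax":0,"ay":0,"az":0},{"fingers":-1,"x":0,"y":0,"z":0,"ax":0,"ay":0,"az":0},{"fingers":-1,"x":0,"y":0,"z":0,"ax":0,"ay":0,"az":0},{"fingers":-1,"x":0,"y":0,"z":0,"ax":0,"ay":0,"az":0}], grip_force=25)

```text
clock: 46.07
tcp_pos: [0.4315, -0.1109, 0.0986]
orientation: [3.141, -0.037, 0.002]
contact_force: [-1.5, 0.8, 7.0]
grip_width: 0.0195
gripper_force: 27.5
```

```bash
python3 go.py .4308 -.1103 .096 -.022
```

```text
t 46.1 at [ 0.4315 -0.1109  0.0986] yaw -0.024 F [-1.5  0.8  7. ] w 0.020 gf 28 q [ 0.21  0.34 -0.12  2.21  0.07  0.6  -1.55] tilt [ 0.0014 -0.0003]
leg az -0.10 deg x y z mm [-0.7 -0.6  2.6] norm 3
```

Emit:
arm_command(rows=[{"fingers":0.5,"x":0,"y":0,"z":0,"ax":0,"ay":0,"az":0},{"fingers":0.5,"x":0,"y":0,"z":0,"ax":0,"ay":0,"az":0},{"fingers":0.5,"x":0,"y":0,"z":0,"ax":0,"ay":0,"az":0},{"fingers":0.5,"x":0,"y":0,"z":0,"ax":0,"ay":0,"az":0},{"fingers":0.5,"x":0,"y":0,"z":-0.03,"ax":0,"ay":0,"az":0},{"fingers":0.5,"x":0,"y":0,"z":-0.03,"ax":0,"ay":0,"az":0},{"fingers":0.5,"x":0,"y":0,"z":-0.03,"ax":0,"ay":0,"az":0},{"fingers":0.5,"x":0,"y":0,"z":0,"ax":0,"ay":0,"az":0}])

```text
clock: 46.73
tcp_pos: [0.434, -0.1113, 0.1926]
orientation: [3.14, -0.038, 0.013]
contact_force: [-0.3, 0.5, 0.6]
grip_width: 0.0637
gripper_force: 0.0
```

Emit:
arm_command(rows=[{"fingers":-1,"x":-0.002,"y":0.034,"z":0,"ax":0,"ay":0,"az":0},{"fingers":-1,"x":-0.002,"y":0.034,"z":0,"ax":0,"ay":0,"az":0},{"fingers":-1,"x":-0.002,"y":0.034,"z":0,"ax":0,"ay":0,"az":0},{"fingers":-1,"x":-0.002,"y":0.034,"z":0,"ax":0,"ay":0,"az":0},{"fingers":-1,"x":-0.002,"y":0.034,"z":0,"ax":0,"ay":0,"az":0},{"fingers":-1,"x":-0.0025,"y":0.0335,"z":0,"ax":0,"ay":0,"az":0},{"fingers":-1,"x":0,"y":0,"z":0,"ax":0,"ay":0,"az":0},{"fingers":-1,"x":0,"y":0,"z":0,"ax":0,"ay":0,"az":0},{"fingers":-1,"x":0,"y":0,"z":0,"ax":0,"ay":0,"az":0}])

```text
clock: 47.48
tcp_pos: [0.4134, -0.3133, 0.1872]
orientation: [-3.14, 0.037, 0.001]
contact_force: [0.3, 0.3, 0.0]
grip_width: -0.0001
gripper_force: 0.0
```

```bash
python3 go.py .4145 -.315 .14 -.022; python3 - <<'E'
from fit import *
a=-.022; Rm=np.array([[np.cos(a),-np.sin(a)],[np.sin(a),np.cos(a)]]); b=np.array([.5285,-.215])
for n in ('top','side'):
    P=pts(cloud(grab(n)));q=(P[:,:2]-b)@Rm
    m=(P[:,2]>.103)&(P[:,2]<.116)&(abs(q[:,0]+.106)<.03)&(q[:,1]>.03)&(q[:,1]<.17);print(n,m.sum(),(q[m].min(0)+q[m].max(0))/2)
E
```

```text
t 47.5 at [ 0.4134 -0.3133  0.1872] yaw -0.024 F [0.3 0.3 0. ] w -0.000 gf 0 q [ 0.53  0.3   0.    1.99 -0.    0.86 -1.07] tilt [-0.0008  0.0009]
leg az -0.10 deg x y z mm [ 1.1  1.7 47.2] norm 47
top 82 [-0.10608511  0.10603952]
side 36 [-0.10644201  0.10346228]
```

Emit:
arm_command(rows=[{"fingers":-1,"x":0.001,"y":0.0015,"z":0.025,"ax":0,"ay":0,"az":0},{"fingers":-1,"x":0,"y":0,"z":0.022,"ax":0,"ay":0,"az":0},{"fingers":-1,"x":0,"y":0,"z":0,"ax":0,"ay":0,"az":0},{"fingers":-1,"x":0,"y":0,"z":0.004,"ax":0,"ay":0,"az":0},{"fingers":-1,"x":0,"y":0,"z":0.004,"ax":0,"ay":0,"az":0},{"fingers":-1,"x":0,"y":0,"z":0.004,"ax":0,"ay":0,"az":0},{"fingers":-1,"x":0,"y":0,"z":0,"ax":0,"ay":0,"az":0}])

```text
clock: 48.17
tcp_pos: [0.4153, -0.3152, 0.1293]
orientation: [3.141, -0.036, 0.002]
contact_force: [0.2, 2.6, 4.6]
grip_width: 0.0001
gripper_force: 2.1
```

Emit:
arm_command(rows=[{"fingers":-1,"x":0,"y":0,"z":0.004,"ax":0,"ay":0,"az":0},{"fingers":-1,"x":0,"y":0,"z":0.002,"ax":0,"ay":0,"az":0},{"fingers":-1,"x":0,"y":0,"z":0,"ax":0,"ay":0,"az":0}])

```text
clock: 48.42
tcp_pos: [0.4155, -0.3154, 0.1237]
orientation: [3.141, -0.037, 0.003]
contact_force: [-0.2, 3.1, 6.5]
grip_width: 0.0003
gripper_force: 3.4
```

Emit:
arm_command(rows=[{"fingers":-1,"x":0,"y":0,"z":0.002,"ax":0,"ay":0,"az":0},{"fingers":-1,"x":0,"y":0,"z":0,"ax":0,"ay":0,"az":0},{"fingers":-1,"x":0,"y":0,"z":0,"ax":0,"ay":0,"az":0}])

```text
clock: 48.67
tcp_pos: [0.4155, -0.3154, 0.1221]
orientation: [3.141, -0.037, 0.003]
contact_force: [-0.3, 2.8, 7.9]
grip_width: -0.0001
gripper_force: 3.9
```

Near the stop. I'll press on until the force rises sharply.

Emit:
arm_command(rows=[{"fingers":-1,"x":0,"y":0,"z":0.002,"ax":0,"ay":0,"az":0},{"fingers":-1,"x":0,"y":0,"z":0.001,"ax":0,"ay":0,"az":0},{"fingers":-1,"x":0,"y":0,"z":0,"ax":0,"ay":0,"az":0}])

```text
clock: 48.92
tcp_pos: [0.4156, -0.3155, 0.1217]
orientation: [3.141, -0.037, 0.003]
contact_force: [-9.3, 9.2, 35.8]
grip_width: -0.0002
gripper_force: 17.8
```

Emit:
arm_command(rows=[{"fingers":-1,"x":0,"y":0,"z":0.001,"ax":0,"ay":0,"az":0},{"fingers":-1,"x":0,"y":0,"z":0,"ax":0,"ay":0,"az":0}])

```text
clock: 49.08
tcp_pos: [0.4156, -0.3156, 0.1216]
orientation: [3.141, -0.038, 0.004]
contact_force: [-10.8, 11.4, 45.5]
grip_width: -0.0002
gripper_force: 22.4
```

Emit:
arm_command(rows=[{"fingers":-1,"x":0,"y":0,"z":-0.005,"ax":0,"ay":0,"az":0},{"fingers":-1,"x":0,"y":0,"z":-0.01,"ax":0,"ay":0,"az":0},{"fingers":-1,"x":0,"y":0,"z":-0.02,"ax":0,"ay":0,"az":0},{"fingers":-1,"x":0,"y":0,"z":-0.03,"ax":0,"ay":0,"az":0},{"fingers":-1,"x":0,"y":0,"z":-0.03,"ax":0,"ay":0,"az":0},{"fingers":-1,"x":0,"y":0.035,"z":0,"ax":0,"ay":0,"az":0},{"fingers":-1,"x":0,"y":0.035,"z":0,"ax":0,"ay":0,"az":0},{"fingers":-1,"x":0,"y":0.035,"z":0,"ax":0,"ay":0,"az":0},{"fingers":-1,"x":0,"y":0.035,"z":0,"ax":0,"ay":0,"az":0},{"fingers":-1,"x":0,"y":0.035,"z":0,"ax":0,"ay":0,"az":0}])

```text
clock: 49.92
tcp_pos: [0.41, -0.4925, 0.2125]
orientation: [3.14, -0.037, 0.001]
contact_force: [0.9, 0.7, 0.8]
grip_width: 0.0002
gripper_force: 0.0
```

Emit:
arm_command(rows=[{"fingers":-1,"x":0,"y":0.035,"z":0,"ax":0,"ay":0,"az":0},{"fingers":-1,"x":0,"y":0.035,"z":0,"ax":0,"ay":0,"az":0},{"fingers":-1,"x":0,"y":0,"z":0,"ax":0,"ay":0,"az":0},{"fingers":-1,"x":0,"y":0,"z":0,"ax":0,"ay":0,"az":0}])

```text
clock: 50.25
tcp_pos: [0.4071, -0.5628, 0.2116]
orientation: [3.14, -0.043, -0.001]
contact_force: [0.2, 0.6, 0.6]
grip_width: 0.0004
gripper_force: 0.0
```

```bash
python3 tees.py .551 -.323 .07 .551 -.2255 .07 .556 -.126 .07; python3 wing.py; python3 wd.py .646 .061; python3 - <<'E'
from fit import *
a=-.022; Rm=np.array([[np.cos(a),-np.sin(a)],[np.sin(a),np.cos(a)]]); b=np.array([.5285,-.215])
for n in ('top','side'):
    P=pts(cloud(grab(n)));q=(P[:,:2]-b)@Rm
    for lo,hi,y0,y1 in ((.103,.116,.03,.17),(.095,.122,-.17,-.03)):
        m=(P[:,2]>lo)&(P[:,2]<hi)&(abs(q[:,0]+.106)<.03)&(q[:,1]>y0)&(q[:,1]<y1);print(n,m.sum(),(q[m].min(0)+q[m].max(0))/2,'z med %.4f'%np.median(P[m][:,2]))
E
```

```text
[0.551, -0.323] [([0.5508, -0.3226, -0.0132], np.float64(3.57)), ([0.55, -0.3243, -0.0366], np.float64(6.58)), ([0.5593, -0.2897, -3.4], np.float64(6.55))]
[0.551, -0.2255] [([0.5506, -0.2237, -0.0898], np.float64(3.19)), ([0.5514, -0.2272, -0.0549], np.float64(5.9)), ([0.0], 0)]
[0.556, -0.126] [([0.5562, -0.1246, 0.0021], np.float64(3.01)), ([0.554, -0.128, 0.0238], np.float64(5.64)), ([0.0], 0)]
top 335 [0.645 0.011 0.114] [0.667 0.139 0.132] [0.654 0.075 0.125] angle from world +y deg -1.56
side 199 [0.645 0.011 0.114] [0.666 0.141 0.132] [0.654 0.08  0.125] angle from world +y deg -1.7
top (array([ 0.64662007,  0.06196439, -0.02866754]), np.float64(2.2850419643127586))
side (array([ 0.64671741,  0.05754036, -0.01680645]), np.float64(3.359906986365971))
top 81 [-0.10596045  0.10611809] z med 0.1083
top 260 [-0.11178931 -0.10334133] z med 0.1141
side 39 [-0.10688045  0.10305628] z med 0.1085
side 102 [-0.11130859 -0.10416952] z med 0.1139
```

Every check agrees: the tees are flat and apart, the wing is at its stop with the wedge in, the damper is on the mark, and the plunger is back up.

```bash
python3 -c "from bench import r; print(r.hand_in())"
```

```text
the job is handed in; nothing more can be done
None
```

I handed the job in after about 50 s of robot time. The wing is out at its stop with the wedge driven about 13 mm past first contact, all three tees lie flat and apart on the grille, the damper is within about 1–2 mm of the long mark, and the starter was pressed to its stop (45 N at the fingertips) and came back up.

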